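# Load petri dishes into a hand-indexed UV exposure carousel

## Task

Switch the power isolator off, then load every petri dish on the bench into the UV exposure carousel: set a dish flat in the open front nest, pull the red index ring up, turn the turntable one notch (either way) so that the dish goes under the clear guard and an empty nest comes to the front, and let the ring drop back fully into its notch; do this for each dish. When all dishes lie flat in nests under the guard, with none left at the front, and the ring is fully down, switch the isolator on again; never lift the ring while the power is on, and do not shift or tip the sample cup and the blue-capped bottle that stand nearby.

Things in the scene. Friction and masses are not known exactly. Their poses are not given: they have to be found in the camera images.
- carousel: fixed carousel: white base 300 x 300 x 12 mm, round turntable 284 mm across, top 22 mm above the bench. Origin on the bench under the axis; -x points to the loading side (yellow mark), z up. Clear guard (underside at 46, top at 50 mm; lamps on it up to 75 mm) covers all but a slot 150 mm wide (y -75 to 75 mm), open in front, that ends at x = +50 mm: only the front nest and the ring can be reached from above
- load_point (a point): fixed point on the turntable's top face, 105 mm in front of the axis (-x of carousel), where the centre of the front nest stands when the turntable is locked in a notch
- nest0 (a point): centre of one of six nests, on the turntable's top face, 105 mm from the axis, 60 degrees apart; turns with it. A nest is a blue circle between four black pegs (6 mm thick, 7 mm high, 37.5 mm from its centre at 45 degrees to the radius); a dish has 3.5 mm play; the nest's floor is at this height
- nest1 (a point): centre of one of six nests, on the turntable's top face, 105 mm from the axis, 60 degrees apart; turns with it. A nest is a blue circle between four black pegs (6 mm thick, 7 mm high, 37.5 mm from its centre at 45 degrees to the radius); a dish has 3.5 mm play; the nest's floor is at this height
- nest2 (a point): centre of one of six nests, on the turntable's top face, 105 mm from the axis, 60 degrees apart; turns with it. A nest is a blue circle between four black pegs (6 mm thick, 7 mm high, 37.5 mm from its centre at 45 degrees to the radius); a dish has 3.5 mm play; the nest's floor is at this height
- nest3 (a point): centre of one of six nests, on the turntable's top face, 105 mm from the axis, 60 degrees apart; turns with it. A nest is a blue circle between four black pegs (6 mm thick, 7 mm high, 37.5 mm from its centre at 45 degrees to the radius); a dish has 3.5 mm play; the nest's floor is at this height
- nest4 (a point): centre of one of six nests, on the turntable's top face, 105 mm from the axis, 60 degrees apart; turns with it. A nest is a blue circle between four black pegs (6 mm thick, 7 mm high, 37.5 mm from its centre at 45 degrees to the radius); a dish has 3.5 mm play; the nest's floor is at this height
- nest5 (a point): centre of one of six nests, on the turntable's top face, 105 mm from the axis, 60 degrees apart; turns with it. A nest is a blue circle between four black pegs (6 mm thick, 7 mm high, 37.5 mm from its centre at 45 degrees to the radius); a dish has 3.5 mm play; the nest's floor is at this height
- turntable (a joint): angle of the turntable in rad, counter-clockwise from above, 0 at the start; free to turn (light friction) only while the index ring is lifted; the notches are at the multiples of 60 degrees (1.047 rad) with about 2 degrees play
- index_ring (a joint): lift of the index ring in m: 0 = down, its pin locked in a notch; pin clear of the notches above 0.0105; stop at 0.016. Spring: 7 N at the bottom, 11 N at the top. Let go between notches, the pin rests on a tooth (about 0.010) and drops in when turned on to a notch (from within about 7 degrees)
- ring_grip (a point): grip point of the red index ring: upright flat ring on the turntable's axis, 46 mm wide along this frame's x, 10 mm thick along y (pinch it along y from above), on a dark disc 68 mm across. When down: disc top 57, this point 78, ring top 89 mm above the bench. Turns with the turntable and lifts with the ring
- isolator (a joint): angle of the isolator handle in rad: 0 = off (bar across, along the y of isolator_box), 1.571 = on (bar along the x of isolator_box); grows clockwise from above. Starts on. Spring detents at both ends (about 0.08 N m to leave one); past half-way it snaps on to the nearer end when let go
- isolator_grip (a point): gripping point of the isolator's red bar handle, on its turning axis, 68 mm above the bench; bar 56 mm long along this frame's y, 14 mm thick along x, its top 12 mm above this point and its underside 10 mm below it; turns with the handle
- isolator_box: fixed grey box 90 x 90 x 48 mm with yellow top that carries the isolator handle; origin on the bench under the handle's axis; its x axis points away from the robot
- dish_a_center (a point): clear round petri dish with its lid on, 62 mm across, 14 mm high, lying flat; this point is its centre, 7 mm above its underside. None at the start if this dish is absent
- dish_b_center (a point): clear round petri dish with its lid on, 62 mm across, 14 mm high, lying flat; this point is its centre, 7 mm above its underside. None at the start if this dish is absent
- dish_c_center (a point): clear round petri dish with its lid on, 62 mm across, 14 mm high, lying flat; this point is its centre, 7 mm above its underside. None at the start if this dish is absent
- dish_d_center (a point): clear round petri dish with its lid on, 62 mm across, 14 mm high, lying flat; this point is its centre, 7 mm above its underside. None at the start if this dish is absent
- cup: bystander: white sample cup with red lid, 51 mm across, 64 mm high; origin at its underside
- bottle: bystander: glass bottle with blue cap, 56 mm across, 102 mm high; origin at its underside
Mind the look-alikes: they are no part of the job. Leave any green or purple look-alike of the part that bears dish_a_center alone.

How it is judged:
On the way, in this order (a step that is already met when the one before it is completed fails the run):
1. the isolator is switched off (value of joint isolator below 0.15 rad), for 0.2 s.
2. all dishes lie in nests under the guard and the index ring is down in a notch, with the isolator off ((horizontal distance between dish_a_center and nest0 below 0.01 m or horizontal distance between dish_a_center and nest1 below 0.01 m or horizontal distance between dish_a_center and nest2 below 0.01 m or horizontal distance between dish_a_center and nest3 below 0.01 m or horizontal distance between dish_a_center and nest4 below 0.01 m or horizontal distance between dish_a_center and nest5 below 0.01 m) and z of dish_a_center in the frame of carousel between 0.025 and 0.034 m and horizontal distance between each of dish_a_center, dish_b_center, dish_c_center, dish_d_center and load_point above 0.07 m and angle between each of dish_a_center, dish_b_center, dish_c_center, dish_d_center's own z axis and vertical below 0.12 rad and (horizontal distance between dish_b_center and nest0 below 0.01 m or horizontal distance between dish_b_center and nest1 below 0.01 m or horizontal distance between dish_b_center and nest2 below 0.01 m or horizontal distance between dish_b_center and nest3 below 0.01 m or horizontal distance between dish_b_center and nest4 below 0.01 m or horizontal distance between dish_b_center and nest5 below 0.01 m) and z of dish_b_center in the frame of carousel between 0.025 and 0.034 m and (horizontal distance between dish_c_center and nest0 below 0.01 m or horizontal distance between dish_c_center and nest1 below 0.01 m or horizontal distance between dish_c_center and nest2 below 0.01 m or horizontal distance between dish_c_center and nest3 below 0.01 m or horizontal distance between dish_c_center and nest4 below 0.01 m or horizontal distance between dish_c_center and nest5 below 0.01 m) and z of dish_c_center in the frame of carousel between 0.025 and 0.034 m and (horizontal distance between dish_d_center and nest0 below 0.01 m or horizontal distance between dish_d_center and nest1 below 0.01 m or horizontal distance between dish_d_center and nest2 below 0.01 m or horizontal distance between dish_d_center and nest3 below 0.01 m or horizontal distance between dish_d_center and nest4 below 0.01 m or horizontal distance between dish_d_center and nest5 below 0.01 m) and z of dish_d_center in the frame of carousel between 0.025 and 0.034 m and value of joint index_ring below 0.003 m and value of joint isolator below 0.15 rad), for 0.3 s.
3. the isolator is switched on again (value of joint isolator above 1.42 rad), for 0.2 s.
At the end, for the whole second after the job is handed in: every dish lies flat (within 0.12 rad) on the turntable with its centre within 10 mm of a nest's centre, none of them within 70 mm of the loading point; the index ring is down to within 3 mm and so locked in a notch; the isolator is on (above 1.42 rad); everything is at rest ((horizontal distance between dish_a_center and nest0 below 0.01 m or horizontal distance between dish_a_center and nest1 below 0.01 m or horizontal distance between dish_a_center and nest2 below 0.01 m or horizontal distance between dish_a_center and nest3 below 0.01 m or horizontal distance between dish_a_center and nest4 below 0.01 m or horizontal distance between dish_a_center and nest5 below 0.01 m) and z of dish_a_center in the frame of carousel between 0.025 and 0.034 m and horizontal distance between each of dish_a_center, dish_b_center, dish_c_center, dish_d_center and load_point above 0.07 m and angle between each of dish_a_center, dish_b_center, dish_c_center, dish_d_center's own z axis and vertical below 0.12 rad and (horizontal distance between dish_b_center and nest0 below 0.01 m or horizontal distance between dish_b_center and nest1 below 0.01 m or horizontal distance between dish_b_center and nest2 below 0.01 m or horizontal distance between dish_b_center and nest3 below 0.01 m or horizontal distance between dish_b_center and nest4 below 0.01 m or horizontal distance between dish_b_center and nest5 below 0.01 m) and z of dish_b_center in the frame of carousel between 0.025 and 0.034 m and (horizontal distance between dish_c_center and nest0 below 0.01 m or horizontal distance between dish_c_center and nest1 below 0.01 m or horizontal distance between dish_c_center and nest2 below 0.01 m or horizontal distance between dish_c_center and nest3 below 0.01 m or horizontal distance between dish_c_center and nest4 below 0.01 m or horizontal distance between dish_c_center and nest5 below 0.01 m) and z of dish_c_center in the frame of carousel between 0.025 and 0.034 m and (horizontal distance between dish_d_center and nest0 below 0.01 m or horizontal distance between dish_d_center and nest1 below 0.01 m or horizontal distance between dish_d_center and nest2 below 0.01 m or horizontal distance between dish_d_center and nest3 below 0.01 m or horizontal distance between dish_d_center and nest4 below 0.01 m or horizontal distance between dish_d_center and nest5 below 0.01 m) and z of dish_d_center in the frame of carousel between 0.025 and 0.034 m and value of joint index_ring below 0.003 m and value of joint isolator above 1.42 rad and linear speed of each of dish_a, dish_b, dish_c, dish_d below 0.02 m/s); the robot touches nothing.
It fails at once if the index ring is lifted more than 5 mm while the isolator is not off (value of joint index_ring above 0.005 m and value of joint isolator above 0.5 rad).
It fails at once if the cup or the bottle is shifted by more than 40 mm or tipped (distance of any of cup, bottle from where it was at the start of the episode above 0.04 m or angle between any of cup, bottle's own z axis and vertical above 0.5 rad).
Of dish_a, dish_b, dish_c, dish_d only 3 to 4 are there at a start; the rules pass over those that are not, and their reading is None.
At some moment in a run one of dish_a, dish_b, dish_c, dish_d may be knocked a few centimetres aside while the robot is not near it.
Once in a run the grip may slacken for a moment while it holds something.
It also fails if it takes over 210 s, if anything falls off the work surface, if the arm or the gripper's body presses on something with over 40 N, if the wrist force passes 120 N, or if a joint passes its speed limit or range.

## Robot

A 7-joint arm with a two-finger parallel gripper is mounted at the origin on a cart in front of the work surface, level with it; the furniture and walls round the work are solid. World frame = base frame: x ahead of the robot, y to its left, z up, the work surface at z = 0. Lengths are in m, angles in rad, forces in N, time in s.
With the tool pointing down it reaches from about 0.4 to 0.875 m from the base axis. Payload 19.3 kg.
Tool frame: the origin (TCP) lies at the very end of the fingers, on their centre line; the grasp point (between the pads) lies 19 mm behind it; z points along the fingers, y is the line along which they close (so a half turn about z gives the same grasp; the last joint's range is limited). The gripper opens to 85 mm and grips with 20 to 120 N. Pads are 22 mm wide; open, the fingers measure 114 mm over their backs; the gripper's body (76 mm by 85 mm) begins 54 mm behind the grasp point. The pads swing forward as they close: fully open they stand 13 mm farther back than shut.
Start: joints at [-0.07, 0.521, -0.036, 1.599, 0.021, 1.021, -0.113], TCP at [0.625, -0, 0.231] pointing down, gripper open.
Joint ranges: [-2.91, 2.91], [-0.3, 2.13], [-1.5, 1.42], [0.17, 2.43], [-1.26, 4.41], [0.16, 1.93], [-2.52, 2.52]. Speed limits (rad/s): [1.89, 1.89, 2.39, 2.39, 3.01, 3.01, 3.01].

## Interface

Orientations are given as [roll, pitch, yaw] about the fixed x, y, z axes, in that order (R = Rz(yaw) Ry(pitch) Rx(roll)).
In Python, from workcell import bot gives the robot as it stands.
- The arm moves only by the tool servo_tool, never from a script. Its argument "plan" is a list of rows, each a list of 7 numbers: the finger opening in cm, from 0 to 8.54, then the shift along the tool's x, y, z in cm, then the turn, a rotation vector about the tool's x, y, z in degrees. In form: [[fingers, x, y, z, wx, wy, wz], ...]. A call has 1 to 10 rows; each row is the pose to reach, as a shift and turn from the pose commanded when the call began, along the tool's axes at that moment; what a row does not reach only later rows make up. A row lasts 1/10 s, in which the tool goes at most 50 mm and 8.59 degrees, less where a joint would pass 70% of its speed; a pose out of reach is approached as far as the arm can. A call with a gripper value outside its range is refused whole. The fingers move at their own pace and stop on an object; "force" is the grip in N (left out, the last holds). Time passes only in rows, so rows that repeat a pose let the fingers close. It gives the time, the measured TCP pose, the force, the opening and the grip force at its end, in the units of the state.
- bot.observe(): the state, without advancing time (a new reading comes with each control period).
- bot.grab_frame(name): name is "scene" or "side" or "wrist"; returns a dict with "frame" (420x560x3 uint8, blue, green, red), "mtx" (3x3 intrinsics, pixels), "R" (3x3) and "t" (3): a world point X has camera coordinates R X + t; the wrist camera has in their place "T_tool_cam" (4x4, takes a point from camera to tool coordinates, whose origin is the TCP and whose axes are the flange's). Camera axes: x right, y down, z forward; pixel columns grow to the right and rows downward; lengths in m; the calibration is good to about 2 mm. The wrist camera is an equidistant fisheye: a pixel r from the principal point sees the ray r / f radians off the axis. A picture is of the moment at which its call begins: read the wrist's pose just before it. There is no depth.
- bot.job_done(): hands the job in; it is judged then, once.
The state is a dict: "clock": time; "qpos": joint angles; "qd": joint speeds; "joint_efforts": joint torques, N m; "position": TCP position; "tool_rot": TCP orientation; "force": force on the tool from outside, world axes, zero at the start; "moment": the same for the moment, N m; "grip_width": finger opening in m; "finger_force": force on a finger pad.
Only numpy, scipy, OpenCV 4.12 (cv2) and the standard library are available. Lean on these libraries where they do the work, as an engineer would, in place of code of your own. Each camera call takes 0.05 s, during which the arm holds its last target. There are 200 camera calls.

## Working session

There is one attempt and no reset: what is moved stays moved. The work goes in short steps, Python scripts to look and compute and a tool call to move; the robot and the scene stay as the last step left them, time stands still between calls to the robot, and variables do not carry over. Pictures are saved under pics/ and viewed, at most 15 in all, crops included, and the job is handed in when it is done.

Besides the shell and the picture viewer there is one more tool, called after "Emit:" as name(argument=value, ...), one argument or row to a line, values as JSON. servo_tool: Moves the arm, as the interface text tells. Its arguments: {"type":"object","properties":{"plan":{"type":"array","items":{"type":"array","items":{"type":"number"}}},"force":{"type":"number"}},"required":["plan"]}

```bash
ls; mkdir -p pics; python3 - <<'E'
from workcell import bot
import cv2,numpy as np
s=bot.observe();print({k:np.round(v,3) for k,v in s.items()})
fs=[]
for n in("scene","side","wrist"):
    g=bot.grab_frame(n);cv2.imwrite(f"pics/{n}0.png",g["frame"])
    print(n,np.round(g["mtx"],1).tolist(),[np.round(g[k],3).tolist() for k in("R","t","T_tool_cam") if k in g])
E
```

```text
pics
{'clock': np.float64(0.0), 'qpos': array([-0.07 ,  0.522, -0.036,  1.6  ,  0.021,  1.021, -0.113]), 'qd': array([-0.   ,  0.   , -0.   ,  0.   ,  0.001, -0.   , -0.001]), 'joint_efforts': array([-4.0000e-03, -9.2711e+01,  1.9780e+00, -3.6993e+01,  1.8000e-02,
        8.0000e-03, -0.0000e+00]), 'position': array([ 0.625, -0.   ,  0.231]), 'tool_rot': array([-3.14 ,  0.   ,  1.571]), 'force': array([ 0.382,  0.379, -0.209]), 'moment': array([ 0.023, -0.042,  0.018]), 'finger_force': np.float64(0.0), 'grip_width': np.float64(0.086)}
scene [[445.6, 0.0, 277.8], [0.0, 445.6, 210.9], [0.0, 0.0, 1.0]] [[[0.646, -0.763, -0.016], [-0.408, -0.327, -0.853], [0.646, 0.557, -0.522]], [-0.411, 0.286, 0.965]]
side [[383.2, 0.0, 278.8], [0.0, 383.2, 205.6], [0.0, 0.0, 1.0]] [[[-0.987, -0.162, 0.017], [-0.121, 0.659, -0.742], [0.109, -0.734, -0.67]], [0.546, 0.192, 1.094]]
wrist [[325.2, 0.0, 284.9], [0.0, 325.2, 205.6], [0.0, 0.0, 1.0]] [[[0.0, -0.966, -0.259, 0.064], [1.0, 0.001, -0.001, 0.0], [0.001, -0.259, 0.966, -0.143], [0.0, 0.0, 0.0, 1.0]]]
```

View pics/scene0.png

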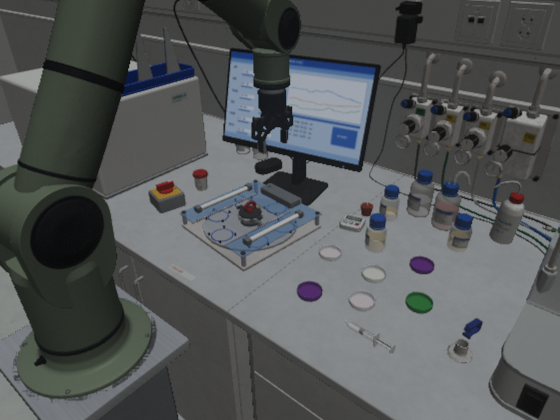

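View pics/side0.png

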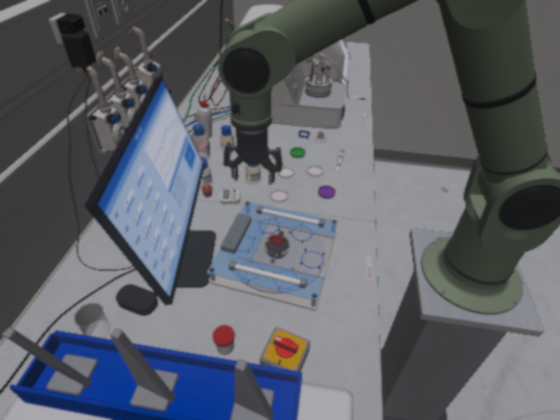

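View pics/wrist0.png

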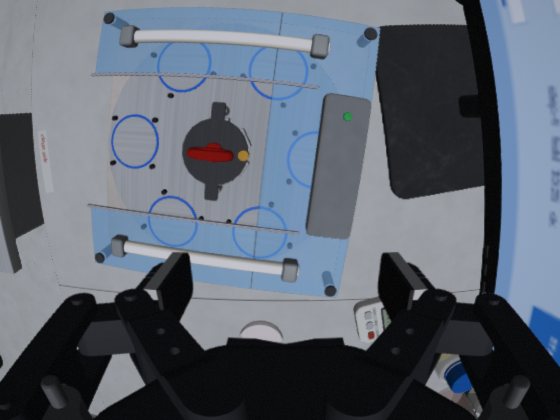

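The pictures show three clear dishes: scene (330,253), (374,273) and (362,301); side (279,196), (287,172) and (315,171). In the wrist view the front nest is at about (135,141) and the ring is along image x at about (210,155). The isolator is at scene (167,194) and side (285,349). The cup stands next to the isolator, and the bottle near the dishes.

```bash
cat > h.py <<'E'
from workcell import bot
import cv2,numpy as np
from scipy.spatial.transform import Rotation as Ro
def ray(g,s,p):
    """world origin, direction of pixel p"""
    K=g["mtx"];d=np.array([(p[0]-K[0,2])/K[0,0],(p[1]-K[1,2])/K[1,1]])
    if "T_tool_cam" in g:
        r=np.hypot(*d);v=np.r_[d/r*np.sin(r),np.cos(r)]
        T=g["T_tool_cam"];R=Ro.from_euler("xyz",s["tool_rot"]).as_matrix()
        return s["position"]+R@T[:3,3],R@T[:3,:3]@v
    return -g["R"].T@g["t"],g["R"].T@np.r_[d,1]
def plane(g,s,p,z):
    o,d=ray(g,s,p);return o+d*(z-o[2])/d[2]
def tri(r1,r2):
    (a,u),(b,v)=r1,r2;k=np.linalg.lstsq(np.c_[u,-v],b-a,rcond=None)[0]
    P,Q=a+u*k[0],b+v*k[1];return (P+Q)/2,np.linalg.norm(P-Q)
def grab(n,name=None):
    s=bot.observe();g=bot.grab_frame(n)
    if name:cv2.imwrite(f"pics/{name}.png",g["frame"])
    return g,s
def blobs(f,lo,hi,amin=60):
    """centroid, area, contour of HSV blobs"""
    m=cv2.inRange(cv2.cvtColor(f,cv2.COLOR_BGR2HSV),lo,hi)
    c,_=cv2.findContours(m,cv2.RETR_EXTERNAL,cv2.CHAIN_APPROX_NONE)
    return [(np.array(cv2.minAreaRect(x)[0]),cv2.contourArea(x),x) for x in sorted(c,key=cv2.contourArea)[::-1] if cv2.contourArea(x)>=amin]
def wpts(g,s,c,z):return np.array([plane(g,s,p,z)[:2] for p in c.reshape(-1,2)])
E
python3 - <<'E'
from h import *
G={n:grab(n) for n in("scene","side","wrist")}
sc,si,w=G["scene"],G["side"],G["wrist"]
for a,b in(((330,253),(279,196)),((374,273),(287,172)),((362,301),(315,171)),((200,175),(223,336))):
    P,e=tri(ray(*sc,a),ray(*si,b));print(a,P.round(3),e.round(4))
for g in(sc,si):
  for z in(.014,):print([plane(*g,p,z)[:2].round(3).tolist() for p in (((330,253),(374,273),(362,301)) if g is sc else ((279,196),(287,172),(315,171)))])
# red blobs
for n in G:
  f=G[n][0]["frame"]
  h=cv2.cvtColor(f,cv2.COLOR_BGR2HSV);h[...,0]=(h[...,0].astype(int)+90)%180
  m=cv2.inRange(h,(82,120,60),(98,255,255));c,_=cv2.findContours(m,0,1)
  print(n,[(cv2.boundingRect(x),np.round(cv2.minAreaRect(x),1) if 0 else [np.round(v,1) for v in cv2.minAreaRect(x)]) for x in c if cv2.contourArea(x)>30])
# nests in wrist
f=w[0]["frame"];
for c,a,x in blobs(f,(105,150,80),(130,255,255),30):
  if a>300 and cv2.boundingRect(x)[2]<90:
    P=wpts(*w,x,.022);(cc,r)=cv2.minEnclosingCircle(P.astype(np.float32));print(c.round(),a,np.round(cc,4),round(r,4))
print([plane(*w,p,.05)[:2].round(3).tolist() for p in((109,17),(370,33),(330,291),(100,257))])
E
```

```text
(330, 253) [ 0.59  -0.227  0.005] 0.0
(374, 273) [ 0.584 -0.365  0.009] 0.0037
(362, 301) [ 0.481 -0.393  0.006] 0.0007
(200, 175) [0.627 0.338 0.052] 0.0039
[[0.58, -0.233], [0.581, -0.367], [0.473, -0.397]]
[[0.588, -0.217], [0.581, -0.356], [0.48, -0.381]]
scene [((244, 201, 11, 11), [array([249., 206.]), array([10., 10.]), np.float64(90.0)]), ((511, 192, 13, 9), [array([517. , 195.9]), array([12.6,  6.5]), np.float64(21.8)]), ((157, 181, 17, 13), [array([165.1, 187.5]), array([10.7, 16.5]), np.float64(76.0)]), ((193, 170, 14, 8), [array([199.5, 173.5]), array([ 7., 13.]), np.float64(90.0)])]
side [((274, 338, 24, 20), [array([286.1, 347.1]), array([19.5, 21.9]), np.float64(81.9)]), ((213, 326, 21, 20), [array([223. , 335.5]), array([19., 20.]), np.float64(90.0)]), ((271, 235, 13, 10), [array([277. , 238.5]), array([10.6,  9.2]), np.float64(45.0)])]
wrist [((186, 143, 47, 20), [array([209. , 152.5]), array([19., 46.]), np.float64(90.0)])]
[134. 141.] 1919.0 [0.4488 0.0468] 0.0318
[551. 333.] 959.5 [ 1.1192 -0.2926] 0.1241
[[0.43, 0.192], [0.71, 0.157], [0.676, -0.124], [0.397, -0.089]]
```

```bash
python3 - <<'E'
from h import *
G={n:grab(n) for n in("scene","side","wrist")}
sc,si,w=G["scene"],G["side"],G["wrist"]
print(tri(ray(*sc,(165,186)),ray(*si,(286,346))), tri(ray(*sc,(249,206)),ray(*si,(277,238.5))),plane(*w,(209,153),.083),plane(*w,(135,141),.022))
E
```

```text
(array([0.48225519, 0.34386992, 0.06640901]), np.float64(0.0014271851524034975)) (array([0.55279629, 0.03621976, 0.07472117]), np.float64(0.002372529746854741)) [0.55541619 0.0354036  0.083     ] [0.45073484 0.04681026 0.022     ]
```

Emit:
servo_tool(
  plan=[
    [8.5,5,-2,0,0,0,0],
    [8.5,10,-4,0,0,0,0],
    [8.5,15,-6,0,0,0,0],
    [8.5,19,-8,0,0,0,0],
    [8.5,23,-10,0,0,0,0],
    [8.5,23,-10,0,0,0,0],
  ],
)

```text
clock: 1.05
position: [0.5217, 0.2367, 0.2315]
tool_rot: [-3.141, -0.003, 1.579]
force: [0.0, -1.4, -0.3]
grip_width: 0.085
finger_force: 0.0
```

```bash
python3 - <<'E'
from h import *
w=grab("wrist","iso1");print(w[1]["position"])
f=w[0]["frame"];h=cv2.cvtColor(f,cv2.COLOR_BGR2HSV);h[...,0]=(h[...,0].astype(int)+90)%180
m=cv2.inRange(h,(82,140,60),(98,255,255));c,_=cv2.findContours(m,0,1)
for x in c:
  if cv2.contourArea(x)>60:
    P=wpts(*w,x,.08);print(cv2.boundingRect(x),[np.round(v,3) for v in cv2.minAreaRect((P*1000).astype(np.float32))])
for c,a,x in blobs(f,(18,120,80),(35,255,255),300)[:2]:
    P=wpts(*w,x,.048);print(a,[np.round(v,3) for v in cv2.minAreaRect((P*1000).astype(np.float32))])
E
```

```text
[0.52169111 0.23669809 0.23147208]
(370, 65, 46, 49) [array([620.338, 334.542]), array([44.742, 45.774]), np.float64(0.96)]
(214, 58, 60, 47) [array([484.199, 339.805]), array([42.681, 47.947]), np.float64(34.627)]
3555.5 [array([482.649, 340.768]), array([78.368, 78.41 ]), np.float64(75.408)]
```

View pics/iso1.png

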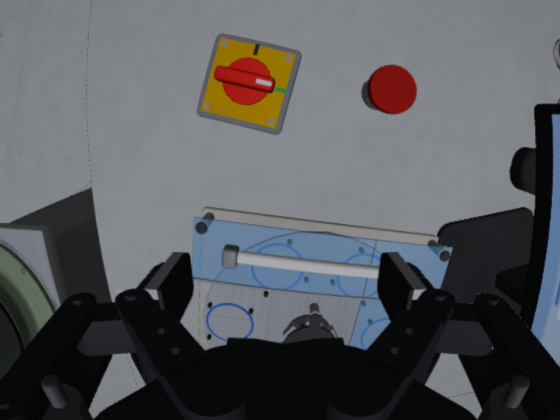

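The isolator shows at (247,80) with its bar along -14.6°. The cup is at (392,90).

```bash
cat >> h.py <<'E'
def delta(xyz,ang=None):
    """shift (cm, tool axes) and wz (deg) to bring TCP to xyz, tool y axis to heading ang deg (nearest half turn not taken)"""
    s=bot.observe();R=Ro.from_euler("xyz",s["tool_rot"]).as_matrix()
    d=R.T@(np.array(xyz)-s["position"])*100
    h=np.degrees(np.arctan2(R[1,1],R[0,1]))
    w=None if ang is None else -((ang-h+180)%360-180)
    print("t",round(s["clock"],2),"shift",d.round(2),"wz",w,"heading",h.round(2),"tilt",R[:,2].round(4),"q7",s["qpos"][6].round(2),"pos",s["position"].round(4))
E
python3 -c "
from h import *
delta([.4826,.3408,.15],-104.6)"
```

```text
t 1.1 shift [10.76 -4.01  8.16] wz 104.91754283216824 heading 0.32 tilt [-3.e-04  1.e-03 -1.e+00] q7 -0.56 pos [0.5234 0.2334 0.2314]
```

Emit:
servo_tool(
  plan=[
    [8.5,10.4,-3.8,8,0,0,104],
    [8.5,10.4,-3.8,8,0,0,104],
    [8.5,10.4,-3.8,8,0,0,104],
    [8.5,10.4,-3.8,8,0,0,104],
    [8.5,10.4,-3.8,8,0,0,104],
    [8.5,10.4,-3.8,8,0,0,104],
    [8.5,10.4,-3.8,8,0,0,104],
    [8.5,10.4,-3.8,8,0,0,104],
    [8.5,10.4,-3.8,8,0,0,104],
    [8.5,10.4,-3.8,8,0,0,104],
  ],
)

```text
clock: 2.1
position: [0.4879, 0.3329, 0.1514]
tool_rot: [3.141, -0.0, 0.063]
force: [0.0, 0.2, 0.3]
grip_width: 0.085
finger_force: 0.0
```

```bash
python3 -c "
from h import *
delta([.4826,.3408,.10],-104.6)"
```

```text
t 2.1 shift [-0.48 -0.82  5.14] wz 18.22815549461103 heading -86.37 tilt [ 4.e-04 -3.e-04 -1.e+00] q7 -2.02 pos [0.4879 0.3329 0.1514]
```

Emit:
servo_tool(
  plan=[
    [5,-0.4,-0.8,5,0,0,8],
    [5,-0.4,-0.8,5,0,0,16],
    [5,-0.4,-0.8,5,0,0,18],
    [5,-0.4,-0.8,5,0,0,18],
    [5,-0.4,-0.8,5,0,0,18],
    [5,-0.4,-0.8,5,0,0,18],
  ],
)

```text
clock: 2.7
position: [0.483, 0.3416, 0.1021]
tool_rot: [-3.14, -0.001, -0.242]
force: [-0.2, 0.2, -0.3]
grip_width: 0.0499
finger_force: 0.0
```

```bash
python3 -c "
from h import *
delta([.4826,.3408,.057],-104.6)"
```

```text
t 2.7 shift [-0.03  0.09  4.51] wz 0.7557228216693659 heading -103.84 tilt [ 9.e-04  1.e-03 -1.e+00] q7 -2.25 pos [0.483  0.3416 0.1021]
```

Emit:
servo_tool(
  plan=[
    [5,0,0.1,2.5,0,0,0.7],
    [5,0,0.1,4.5,0,0,0.7],
    [5,0,0.1,4.5,0,0,0.7],
    [0.5,0,0.1,4.5,0,0,0.7],
    [0.5,0,0.1,4.5,0,0,0.7],
    [0.5,0,0.1,4.5,0,0,0.7],
    [0.5,0,0.1,4.5,0,0,0.7],
    [0.5,0,0.1,4.5,0,0,0.7],
  ],
  force=50,
)

```text
clock: 3.5
position: [0.4837, 0.342, 0.0585]
tool_rot: [-3.138, -0.002, -0.255]
force: [1.5, 3.7, 12.7]
grip_width: 0.0129
finger_force: 54.0
```

Emit:
servo_tool(
  plan=[
    [0.5,0,0,-0.3,0,0,-8],
    [0.5,0,0,-0.3,0,0,-16],
    [0.5,0,0,-0.3,0,0,-24],
    [0.5,0,0,-0.3,0,0,-32],
    [0.5,0,0,-0.3,0,0,-40],
    [0.5,0,0,-0.3,0,0,-48],
    [0.5,0,0,-0.3,0,0,-56],
    [0.5,0,0,-0.3,0,0,-64],
    [0.5,0,0,-0.3,0,0,-72],
    [0.5,0,0,-0.3,0,0,-80],
  ],
)

```text
clock: 4.5
position: [0.4831, 0.3426, 0.0593]
tool_rot: [3.141, -0.004, 1.148]
force: [10.8, 15.4, -33.3]
grip_width: 0.0128
finger_force: 53.6
```

Emit:
servo_tool(
  plan=[
    [0.5,0,0,0,0,0,-6],
    [0.5,0,0,0,0,0,-11],
    [0.5,0,0,0,0,0,-11],
    [0.5,0,0,0,0,0,-11],
    [5,0,0,0,0,0,-11],
    [5,0,0,0,0,0,-11],
    [5,0,0,-5,0,0,-11],
    [5,0,0,-10,0,0,-11],
    [5,0,0,-12,0,0,-11],
    [5,0,0,-12,0,0,-11],
  ],
)

```text
clock: 5.5
position: [0.4836, 0.3413, 0.1833]
tool_rot: [3.138, -0.004, 1.333]
force: [0.2, 0.7, -0.6]
grip_width: 0.05
finger_force: 0.0
```

```bash
python3 - <<'E'
from h import *
w=grab("wrist","iso2");delta([.4826,.3408,.15])
f=w[0]["frame"];h=cv2.cvtColor(f,cv2.COLOR_BGR2HSV);h[...,0]=(h[...,0].astype(int)+90)%180
m=cv2.inRange(h,(82,140,60),(98,255,255));c,_=cv2.findContours(m,0,1)
for x in c:
  if cv2.contourArea(x)>60:
    P=wpts(*w,x,.08);r=cv2.minAreaRect((P*1000).astype(np.float32));print(cv2.boundingRect(x),cv2.boxPoints(r).round(0).tolist())
print(w[1]["force"])
E
```

```text
t 5.55 shift [-0.01 -0.04  3.13] wz None heading -13.65 tilt [ 0.0027  0.0015 -1.    ] q7 -1.03 pos [0.4829 0.3407 0.1813]
(257, 167, 54, 70) [[457.0, 360.0], [473.0, 312.0], [513.0, 325.0], [497.0, 374.0]]
(417, 139, 47, 54) [[591.0, 324.0], [635.0, 316.0], [643.0, 360.0], [599.0, 368.0]]
[ 0.20307379  0.73154737 -0.55859333]
```

View pics/iso2.png

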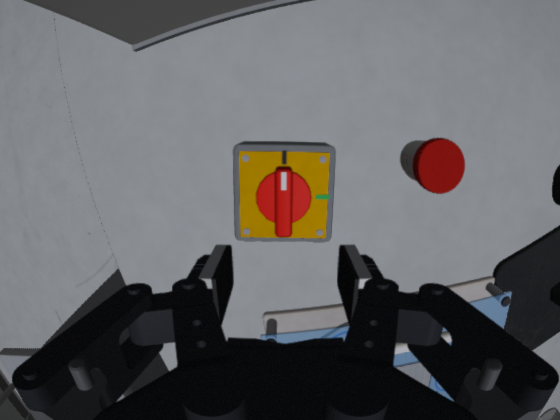

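The bar now stands across the box, pointing at the black mark, so the isolator is off. Next is the dish area.

Emit:
servo_tool(
  plan=[
    [8.5,-72.4,24.5,-7,0,0,-6.6],
    [8.5,-72.4,24.5,-7,0,0,-6.6],
    [8.5,-72.4,24.5,-7,0,0,-6.6],
    [8.5,-72.4,24.5,-7,0,0,-6.6],
    [8.5,-72.4,24.5,-7,0,0,-6.6],
    [8.5,-72.4,24.5,-7,0,0,-6.6],
    [8.5,-72.4,24.5,-7,0,0,-6.6],
    [8.5,-72.4,24.5,-7,0,0,-6.6],
    [8.5,-72.4,24.5,-7,0,0,-6.6],
    [8.5,-72.4,24.5,-7,0,0,-6.6],
  ],
)

```text
clock: 6.55
position: [0.5253, -0.1574, 0.2244]
tool_rot: [-3.14, 0.0, 1.448]
force: [1.6, 0.2, 1.0]
grip_width: 0.0848
finger_force: 0.0
```

```bash
python3 -c "
from h import *
delta([.55,-.42,.25],-7)"
```

```text
t 6.55 shift [-25.76   5.66  -2.56] wz -0.03116968947301757 heading -7.03 tilt [-1.3e-03 -1.0e-04 -1.0e+00] q7 0.03 pos [ 0.5253 -0.1574  0.2244]
```

Emit:
servo_tool(
  plan=[
    [8.5,-25.5,5.6,-2.5,0,0,0],
    [8.5,-25.5,5.6,-2.5,0,0,0],
    [8.5,-25.5,5.6,-2.5,0,0,0],
    [8.5,-25.5,5.6,-2.5,0,0,0],
    [8.5,-25.5,5.6,-2.5,0,0,0],
    [8.5,-25.5,5.6,-2.5,0,0,0],
    [8.5,-25.5,5.6,-2.5,0,0,0],
    [8.5,-25.5,5.6,-2.5,0,0,0],
  ],
)

```text
clock: 7.35
position: [0.5501, -0.4143, 0.2488]
tool_rot: [-3.14, -0.001, 1.448]
force: [0.0, 0.5, -1.0]
grip_width: 0.0846
finger_force: 0.0
```

```bash
python3 - <<'E'
from h import *
w=grab("wrist","d1");delta([.55,-.42,.25])
f=w[0]["frame"];gr=cv2.medianBlur(cv2.cvtColor(f,cv2.COLOR_BGR2GRAY),3)
c=cv2.HoughCircles(gr,cv2.HOUGH_GRADIENT,1.5,40,param1=80,param2=35,minRadius=20,maxRadius=45)
for x in (c[0] if c is not None else []): print(x,plane(*w,x[:2],.014).round(4))
E
```

```text
t 7.4 shift [-0.63  0.03 -0.08] wz None heading -6.97 tilt [-9.0e-04  1.2e-03 -1.0e+00] q7 0.44 pos [ 0.5505 -0.4137  0.2492]
[300.75 240.75  23.45] [ 0.5592 -0.4985  0.014 ]
[173.25  78.75  24.2 ] [ 0.4323 -0.2801  0.014 ]
[396.75  72.75  22.85] [ 0.6968 -0.3052  0.014 ]
[402.75 185.25  23.  ] [ 0.693 -0.443  0.014]
[228.75 162.75  24.05] [ 0.4857 -0.3912  0.014 ]
[299.25  15.75  24.95] [ 0.5893 -0.2274  0.014 ]
[516.75 279.75  30.95] [ 0.9007 -0.6191  0.014 ]
[506.25  36.75  24.05] [ 0.8732 -0.2515  0.014 ]
[308.25 128.25  23.9 ] [ 0.5831 -0.3628  0.014 ]
[548.25  23.25  35.75] [ 0.9697 -0.2191  0.014 ]
[434.25  56.25  39.2 ] [ 0.7504 -0.2849  0.014 ]
[536.25 219.75  30.5 ] [ 0.926  -0.5204  0.014 ]
[548.25 144.75  21.8 ] [ 0.9444 -0.4058  0.014 ]
```

View pics/d1.png

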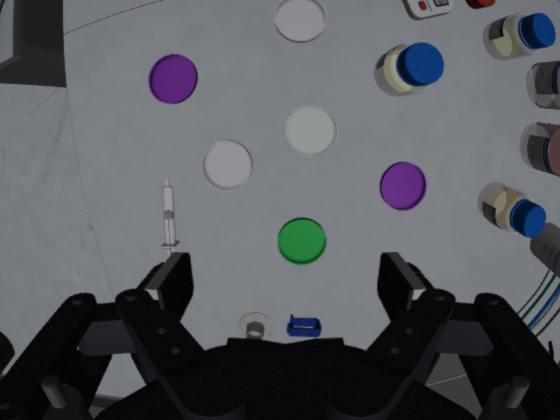

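The picture shows the dishes at (300,18), (310,129) and (228,163), green and purple look-alikes, and the bottle at (410,68). No fourth dish is in sight. Going to dish A.

```bash
python3 -c "
from h import *
delta([.5893,-.2274,.07],-7)"
```

```text
t 7.4 shift [18.95  1.61 17.94] wz 0.028810914998160797 heading -6.97 tilt [-9.0e-04  1.2e-03 -1.0e+00] q7 0.44 pos [ 0.5505 -0.4137  0.2492]
```

Emit:
servo_tool(
  plan=[
    [8.5,5,0.4,0,0,0,0],
    [8.5,10,0.8,0,0,0,0],
    [8.5,15,1.2,2,0,0,0],
    [8.5,18.8,1.6,6,0,0,0],
    [8.5,18.8,1.6,11,0,0,0],
    [8.5,18.8,1.6,15,0,0,0],
    [8.5,18.8,1.6,18,0,0,0],
    [8.5,18.8,1.6,18,0,0,0],
    [8.5,18.8,1.6,18,0,0,0],
  ],
)

```text
clock: 8.3
position: [0.5896, -0.2298, 0.0708]
tool_rot: [3.142, -0.0, 1.449]
force: [1.2, -0.6, 0.7]
grip_width: 0.0849
finger_force: 0.0
```

```bash
python3 - <<'E'
from h import *
delta([.5893,-.2274,.004],-7)
w=grab("wrist","d2")
E
```

```text
t 8.3 shift [ 0.24 -0.06  6.68] wz 0.01616699642528374 heading -6.98 tilt [ 1.e-04  1.e-04 -1.e+00] q7 0.13 pos [ 0.5896 -0.2298  0.0708]
```

View pics/d2.png

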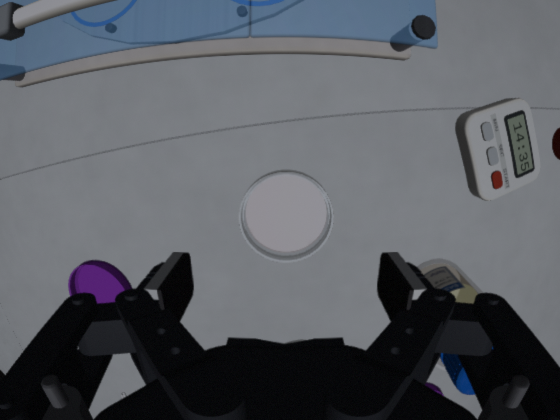

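```bash
cat >> h.py <<'E'
def dish(z=.014,name=None,at=None):
    """nearest dish outline in the wrist view -> world centre"""
    w=grab("wrist",name);gr=cv2.medianBlur(cv2.cvtColor(w[0]["frame"],cv2.COLOR_BGR2GRAY),3)
    c=cv2.HoughCircles(gr,cv2.HOUGH_GRADIENT,1.5,40,param1=80,param2=35,minRadius=20,maxRadius=60)
    for x in (c[0] if c is not None else []):
        P=plane(*w,x[:2],z)
        if at is None or np.hypot(*(P[:2]-at))<.05: print(x.round(1),P.round(4))
E
python3 - <<'E'
from h import *
dish(at=(.5893,-.2274)); dish(at=(.5893,-.2274))
E
```

```text
[285.8 210.8  43. ] [ 0.5918 -0.2239  0.014 ]
[284.2 209.2  40.1] [ 0.5912 -0.2231  0.014 ]
```

Emit:
servo_tool(
  plan=[
    [8.5,0.4,0.05,3,0,0,0],
    [8.5,0.4,0.05,5.5,0,0,0],
    [8.5,0.4,0.05,6.7,0,0,0],
    [8.5,0.4,0.05,6.7,0,0,0],
    [5,0.4,0.05,6.7,0,0,0],
    [5,0.4,0.05,6.7,0,0,0],
    [5,0.4,0.05,6.7,0,0,0],
    [5,0.4,0.05,6.7,0,0,0],
    [5,0.4,0.05,6.7,0,0,0],
  ],
  force=40,
)

```text
clock: 9.35
position: [0.5912, -0.2271, 0.005]
tool_rot: [3.139, 0.0, 1.448]
force: [-3.1, 1.1, 13.8]
grip_width: 0.0581
finger_force: 39.8
```

```bash
python3 -c "
from h import *
delta([.4495,.047,.12],-7)"
```

```text
t 9.35 shift [ 25.46 -17.4  -11.55] wz -0.054414386120299696 heading -7.05 tilt [ 2.2e-03 -8.0e-04 -1.0e+00] q7 0.12 pos [ 0.5912 -0.2271  0.005 ]
```

Emit:
servo_tool(
  plan=[
    [5,0,0,-2,0,0,0],
    [5,0,0,-5,0,0,0],
    [5,0,0,-9,0,0,0],
    [5,0,0,-12,0,0,0],
    [5,0,0,-12,0,0,0],
  ],
)

```text
clock: 9.85
position: [0.5926, -0.2277, 0.1284]
tool_rot: [3.134, 0.001, 1.447]
force: [0.4, -0.2, -0.1]
grip_width: 0.0586
finger_force: 42.9
```

```bash
python3 - <<'E'
from h import *
delta([.4495,.047,.12],-7)
w=grab("wrist","d3");print(w[1]["grip_width"],w[1]["force"])
E
```

```text
t 9.85 shift [ 25.5  -17.58   0.67] wz -0.06652962301029675 heading -7.07 tilt [ 0.0073 -0.0023 -1.    ] q7 0.13 pos [ 0.5926 -0.2277  0.1284]
0.05856597934882752 [ 0.39732377 -0.15461237 -0.12607319]
```

View pics/d3.png

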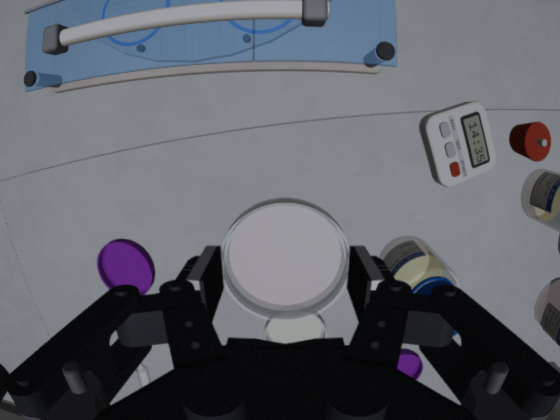

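```bash
python3 - <<'E'
from h import *
w=grab("wrist");s=w[1];z=s["position"][2]+.009
R=Ro.from_euler("xyz",s["tool_rot"]).as_matrix()
for p in((285,258),(285,199),(285,318),(222,256),(349,256)): print(p,(R.T@(plane(*w,p,z)-s["position"])*1000).round(1))
f=w[0]["frame"];m=cv2.inRange(cv2.cvtColor(f,cv2.COLOR_BGR2GRAY),165,255)
c,_=cv2.findContours(m,0,1)
for x in c:
  if cv2.contourArea(x)>1000:
    P=wpts(*w,x,z);cc,r=cv2.minEnclosingCircle(P.astype(np.float32));print(cv2.boundingRect(x),(R.T@(np.r_[cc,z]-s["position"])*1000).round(1),r)
E
```

```text
(285, 258) [ 3.6  0.3 -9. ]
(285, 199) [30.9  0.3 -9. ]
(285, 318) [-29.3   0.3  -9. ]
(222, 256) [  4.3 -28.4  -9.1]
(349, 256) [ 4.2 29.4 -8.9]
```

Emit:
servo_tool(
  plan=[
    [5,4.4,-3.4,0,0,0,0],
    [5,8.8,-6.8,0,0,0,0],
    [5,13,-10,0,0,0,0],
    [5,17.5,-13.5,0,0,0,0],
    [5,17.5,-17,0,0,0,0],
    [5,17.5,-17.5,0,0,0,0],
    [5,17.5,-17.5,0,0,0,0],
  ],
)

```text
clock: 10.65
position: [0.4371, -0.0311, 0.1227]
tool_rot: [-3.141, 0.0, 1.449]
force: [0.4, -0.3, -0.1]
grip_width: 0.0583
finger_force: 43.0
```

```bash
cat >> h.py <<'E'
def nest(name=None,z=.022):
    w=grab("wrist",name);s=w[1]
    delta([.45,.047,.12],-7);print("grip",s["grip_width"].round(4),s["finger_force"].round(1))
    for c,a,x in blobs(w[0]["frame"],(105,120,60),(130,255,255),30):
        b=cv2.boundingRect(x)
        if a>1500 and .6<b[2]/b[3]<1.6:
            cc,r=cv2.fitEllipse(x)[:2];P=wpts(*w,x,z);q,rr=cv2.minEnclosingCircle(P.astype(np.float32));print(b,np.round(q,4),round(rr,4))
    h=cv2.cvtColor(w[0]["frame"],cv2.COLOR_BGR2HSV);h[...,0]=(h[...,0].astype(int)+90)%180
    m=cv2.inRange(h,(82,140,50),(98,255,255));c,_=cv2.findContours(m,0,1)
    for x in c:
        if cv2.contourArea(x)>200:
            r=cv2.minAreaRect((wpts(*w,x,.089)*1000).astype(np.float32));print("red",cv2.boundingRect(x),[np.round(v,1) for v in r])
E
python3 - <<'E'
from h import *
nest("n1")
E
```

```text
t 10.7 shift [7.95 0.2  0.28] wz -0.028779280386174833 heading -7.03 tilt [ 1.e-04 -1.e-04 -1.e+00] q7 -0.22 pos [ 0.4383 -0.0316  0.1228]Traceback (most recent call last):
  File "<stdin>", line 2, in <module>
  File "h.py", line 43, in nest
    delta([.45,.047,.12],-7);print("grip",s["grip_width"].round(4),s["finger_force"].round(1))
                                          ^^^^^^^^^^^^^^^^^^^^^
AttributeError: 'float' object has no attribute 'round'
```

View pics/n1.png

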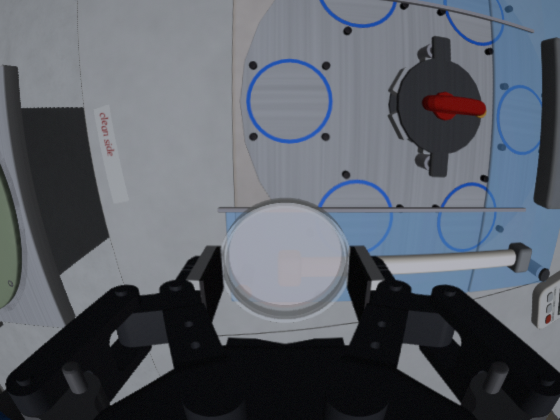

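The front nest is at (289,101), its pegs are square to the image, and the ring is along image x at about (455,104). The dish is held level.

```bash
sed -i 's/print("grip".*$/print("grip",s["grip_width"],s["finger_force"])/' h.py; python3 - <<'E'
from h import *
nest()
w=grab("wrist")
for p in((253,66),(326,66),(327,136),(253,136)):print(plane(*w,p,.029).round(4))
E
```

```text
t 10.75 shift [7.97 0.13 0.28] wz -0.07316511665990788 heading -7.07 tilt [ 4.e-04 -1.e-04 -1.e+00] q7 -0.22 pos [ 0.4389 -0.032   0.1228]
grip 0.058608690343345086 42.988298535346985
(244, 58, 86, 85) [0.4495 0.0469] 0.0321
red (424, 91, 60, 28) [array([547.3,  33.7]), array([16. , 41.7]), np.float64(89.2)]
[0.4291 0.0743 0.029 ]
[0.4812 0.068  0.029 ]
[0.4759 0.0167 0.029 ]
[0.4225 0.0232 0.029 ]
```

Emit:
servo_tool(
  plan=[
    [5,4,0.2,0,0,0,0],
    [5,7.8,0.2,0,0,0,0],
    [5,7.8,0.2,3,0,0,0],
    [5,7.8,0.2,5,0,0,0],
    [5,7.8,0.2,7,0,0,0],
    [5,7.8,0.2,7,0,0,0],
    [5,7.8,0.2,7,0,0,0],
  ],
)

```text
clock: 11.5
position: [0.45, 0.0452, 0.0529]
tool_rot: [-3.141, 0.0, 1.447]
force: [-0.5, -0.1, -0.2]
grip_width: 0.0585
finger_force: 43.1
```

```bash
python3 -c "
from h import *
delta([.4505,.0455,.028],-7)"
```

```text
t 11.5 shift [0.04 0.05 2.49] wz -0.09494731704322135 heading -7.09 tilt [-7.e-04 -2.e-04 -1.e+00] q7 -0.4 pos [0.45   0.0452 0.0529]
```

Emit:
servo_tool(
  plan=[
    [5,0,0.05,1.2,0,0,0],
    [5,0,0.05,2,0,0,0],
    [5,0,0.05,2.4,0,0,0],
    [5,0,0.05,2.5,0,0,0],
    [5,0,0.05,2.5,0,0,0],
  ],
)

```text
clock: 12.0
position: [0.4501, 0.0456, 0.0279]
tool_rot: [-3.141, 0.0, 1.448]
force: [-0.1, 0.1, -1.1]
grip_width: 0.0584
finger_force: 43.1
```

Emit:
servo_tool(
  plan=[
    [5,0,0,0.2,0,0,0],
    [5,0,0,0.2,0,0,0],
    [7.2,0,0,0.2,0,0,0],
    [7.2,0,0,0.2,0,0,0],
    [7.2,0,0,0.2,0,0,0],
    [7.2,0,0,-2,0,0,0],
    [7.2,0,0,-6,0,0,0],
    [7.2,-3.5,0,-10,0,0,0],
    [7.2,-7,0,-12,0,0,0],
    [7.2,-7,0,-12,0,0,0],
  ],
)

```text
clock: 13.0
position: [0.4421, -0.028, 0.1505]
tool_rot: [3.137, 0.001, 1.442]
force: [0.1, 1.1, -0.8]
grip_width: 0.0719
finger_force: 0.0
```

```bash
python3 - <<'E'
from h import *
nest("n2")
dish(z=.036,at=(.45,.0465))
E
```

```text
t 13.05 shift [ 7.33 -0.13  2.91] wz -0.2643653271476296 heading -7.26 tilt [ 2.7e-03 -3.0e-04 -1.0e+00] q7 -0.23 pos [ 0.442  -0.0258  0.1491]
grip 0.07186335498219312 0.0
red (402, 97, 56, 26) [array([548. ,  35.1]), array([41. , 16.8]), np.float64(5.7)]
[281.2 110.2  36.5] [0.4486 0.0458 0.036 ]
```

View pics/n2.png

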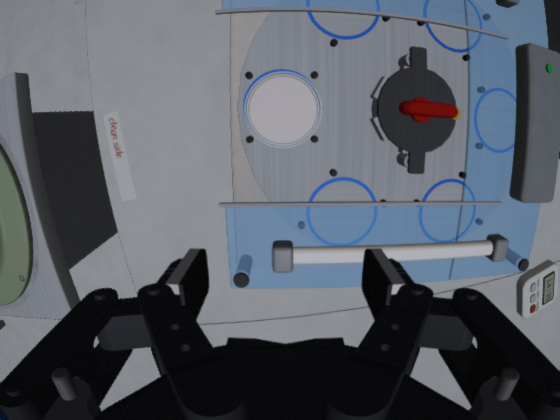

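The dish lies flat in the front nest, centred to about 2 mm, with the pegs visible around it. Now for the ring.

```bash
python3 -c "
from h import *
delta([.555,.0343,.14],-97)"
```

```text
t 13.1 shift [ 7.23 10.51  0.83] wz 89.85395573675257 heading -7.15 tilt [ 1.2e-03  1.0e-04 -1.0e+00] q7 -0.24 pos [ 0.4417 -0.0244  0.1482]
```

Emit:
servo_tool(
  plan=[
    [4,7.2,10.5,0.8,0,0,90],
    [4,7.2,10.5,0.8,0,0,90],
    [4,7.2,10.5,0.8,0,0,90],
    [4,7.2,10.5,0.8,0,0,90],
    [4,7.2,10.5,0.8,0,0,90],
    [4,7.2,10.5,0.8,0,0,90],
    [4,7.2,10.5,0.8,0,0,90],
    [4,7.2,10.5,0.8,0,0,90],
    [4,7.2,10.5,0.8,0,0,90],
    [4,7.2,10.5,0.8,0,0,90],
  ],
)

```text
clock: 14.1
position: [0.5541, 0.0361, 0.1386]
tool_rot: [3.141, 0.002, -0.057]
force: [0.3, -0.1, 0.3]
grip_width: 0.0399
finger_force: 0.0
```

Emit:
servo_tool(
  plan=[
    [4,0,0,0,0,0,8],
    [4,0,0,0,0,0,8],
    [4,0,0,0,0,0,8],
  ],
)

```text
clock: 14.4
position: [0.5542, 0.0357, 0.139]
tool_rot: [3.141, 0.001, -0.186]
force: [1.0, -0.3, -0.3]
grip_width: 0.0396
finger_force: 0.0
```

```bash
python3 - <<'E'
from h import *
delta([.555,.0343,.063],-97)
E
```

```text
t 14.4 shift [0.11 0.11 7.6 ] wz -3.6526142478301438 heading -100.65 tilt [-1.3e-03 -6.0e-04 -1.0e+00] q7 -1.65 pos [0.5542 0.0357 0.139 ]
```

Emit:
servo_tool(
  plan=[
    [4,0.1,0.1,3,0,0,-3.6],
    [4,0.1,0.1,6,0,0,-3.6],
    [4,0.1,0.1,7.6,0,0,-3.6],
    [4,0.1,0.1,7.6,0,0,-3.6],
    [0.3,0.1,0.1,7.6,0,0,-3.6],
    [0.3,0.1,0.1,7.6,0,0,-3.6],
    [0.3,0.1,0.1,7.6,0,0,-3.6],
    [0.3,0.1,0.1,7.6,0,0,-3.6],
  ],
  force=80,
)

```text
clock: 15.2
position: [0.5561, 0.035, 0.0651]
tool_rot: [-3.14, -0.001, -0.127]
force: [-0.4, 6.4, 1.7]
grip_width: 0.0084
finger_force: 80.0
```

```bash
python3 - <<'E'
from h import *
delta([.555,.0343,.063],-97);print(bot.observe()["force"])
E
```

```text
t 15.2 shift [-0.1   0.09  0.21] wz -0.27122151150086893 heading -97.27 tilt [ 0.0017  0.0018 -1.    ] q7 -1.55 pos [0.5561 0.035  0.0651]
[-0.44631194  6.4363735   1.72372173]
```

Emit:
servo_tool(
  plan=[
    [0.3,0,0,-0.5,0,0,0],
    [0.3,0,0,-1,0,0,0],
    [0.3,0,0,-1.4,0,0,0],
    [0.3,0,0,-1.4,0,0,0],
    [0.3,0,0,-1.4,0,0,0],
  ],
)

```text
clock: 15.7
position: [0.556, 0.0351, 0.0786]
tool_rot: [-3.14, -0.001, -0.127]
force: [4.6, 7.3, -12.5]
grip_width: 0.0085
finger_force: 79.5
```

Emit:
servo_tool(
  plan=[
    [0.3,0,0,0,0,0,-3],
    [0.3,0,0,0,0,0,-8],
    [0.3,0,0,0,0,0,-14],
    [0.3,0,0,0,0,0,-20],
    [0.3,0,0,0,0,0,-26],
    [0.3,0,0,0,0,0,-32],
    [0.3,0,0,0,0,0,-38],
    [0.3,0,0,0,0,0,-44],
    [0.3,0,0,0,0,0,-50],
    [0.3,0,0,0,0,0,-55],
  ],
)

```text
clock: 16.7
position: [0.5554, 0.0367, 0.0784]
tool_rot: [-3.14, -0.003, 0.839]
force: [0.1, 18.3, -10.8]
grip_width: 0.0085
finger_force: 79.3
```

Emit:
servo_tool(
  plan=[
    [0.3,0,0,0,0,0,-4],
    [0.3,0,0,0,0,0,-5],
    [0.3,0,0,0,0,0,-5],
    [0.3,0,0,0,0,0,-5],
  ],
)

```text
clock: 17.1
position: [0.5553, 0.0368, 0.0783]
tool_rot: [-3.14, -0.003, 0.922]
force: [-1.0, 18.0, -12.1]
grip_width: 0.008
finger_force: 79.3
```

```bash
python3 - <<'E'
from h import *
delta([.555,.0343,.065],-37);print(bot.observe()["force"],bot.observe()["moment"])
E
```

```text
t 17.1 shift [-0.22  0.13  1.33] wz -0.17779254118059384 heading -37.18 tilt [ 4.e-04  3.e-03 -1.e+00] q7 -0.78 pos [0.5553 0.0368 0.0783]
[ -1.04878773  18.03531641 -12.09105738] [ 3.65264043  0.01769803 -0.00839046]
```

Emit:
servo_tool(
  plan=[
    [0.3,0.1,-0.1,0.7,0,0,0],
    [0.3,0.1,-0.1,1.3,0,0,0],
    [0.3,0.1,-0.1,1.4,0,0,0],
    [0.3,0.1,-0.1,1.4,0,0,0],
  ],
)

```text
clock: 17.5
position: [0.5554, 0.037, 0.0651]
tool_rot: [-3.141, -0.002, 0.921]
force: [-3.6, 11.1, 4.0]
grip_width: 0.0087
finger_force: 81.8
```

Emit:
servo_tool(
  plan=[
    [4,0,0,0,0,0,0],
    [4,0,0,0,0,0,0],
    [4,0,0,-5,0,0,0],
    [4,0,0,-9,0,0,-5],
    [8.5,0,0,-12,0,0,-13],
    [8.5,0,0,-12,0,0,-21],
    [8.5,0,0,-12,0,0,-30],
    [8.5,0,0,-12,0,0,-30],
  ],
)

```text
clock: 18.3
position: [0.5554, 0.0344, 0.1846]
tool_rot: [3.14, -0.0, 1.445]
force: [-0.2, -0.1, 1.3]
grip_width: 0.0851
finger_force: 0.0
```

```bash
python3 - <<'E'
from h import *
delta([.58,-.37,.16],-7)
E
```

```text
t 18.3 shift [-39.81   7.53   2.47] wz -0.23373615710676177 heading -7.23 tilt [ 1.2e-03 -1.0e-04 -1.0e+00] q7 -0.34 pos [0.5554 0.0344 0.1846]
```

Emit:
servo_tool(
  plan=[
    [8.5,-5,1,0,0,0,0],
    [8.5,-10,2,0,0,0,0],
    [8.5,-15,3,0,0,0,0],
    [8.5,-20,4,0,0,0,0],
    [8.5,-25,5,0,0,0,0],
    [8.5,-30,6,0.5,0,0,0],
    [8.5,-35,7,1.5,0,0,0],
    [8.5,-39.8,7.5,2.5,0,0,0],
    [8.5,-39.8,7.5,2.5,0,0,0],
    [8.5,-39.8,7.5,2.5,0,0,0],
  ],
)

```text
clock: 19.3
position: [0.5773, -0.3713, 0.158]
tool_rot: [-3.14, 0.0, 1.436]
force: [0.5, 1.1, -0.5]
grip_width: 0.085
finger_force: 0.0
```

```bash
python3 - <<'E'
from h import *
dish(name="d4",at=(.583,-.363))
dish(at=(.486,-.391))
delta([.583,-.363,.07],-7)
E
```

```text
[294.8 180.8  29. ] [ 0.5872 -0.3626  0.014 ]
[192.8 224.2  27.8] [ 0.4864 -0.3891  0.014 ]
t 19.4 shift [0.56 0.35 8.9 ] wz -0.44929027650834996 heading -7.45 tilt [ 1.e-04  6.e-04 -1.e+00] q7 0.33 pos [ 0.5788 -0.3681  0.159 ]
```

Emit:
servo_tool(
  plan=[
    [8.5,0.5,0.5,4,0,0,-0.4],
    [8.5,0.5,0.5,8,0,0,-0.4],
    [8.5,0.5,0.5,12,0,0,-0.4],
    [8.5,0.5,0.5,14.5,0,0,-0.4],
    [8.5,0.5,0.5,15.4,0,0,-0.4],
    [8.5,0.5,0.5,15.4,0,0,-0.4],
    [8.5,0.5,0.5,15.4,0,0,-0.4],
  ],
)

```text
clock: 20.1
position: [0.5851, -0.3649, 0.0067]
tool_rot: [3.14, 0.001, 1.449]
force: [0.8, 0.1, -0.2]
grip_width: 0.085
finger_force: 0.0
```

Emit:
servo_tool(
  plan=[
    [5,0,0,0,0,0,0],
    [5,0,0,0,0,0,0],
    [5,0,0,0,0,0,0],
    [5,0,0,0,0,0,0],
    [5,0,0,-2,0,0,0],
    [5,0,0,-5,0,0,0],
    [5,0,0,-9,0,0,0],
    [5,0,0,-12,0,0,0],
    [5,0,0,-12,0,0,0],
    [5,0,0,-12,0,0,0],
  ],
  force=45,
)

```text
clock: 21.1
position: [0.5842, -0.3654, 0.126]
tool_rot: [3.14, 0.001, 1.449]
force: [-0.1, -0.5, -0.8]
grip_width: 0.057
finger_force: 47.9
```

```bash
cat >> h.py <<'E'
def held(name=None):
    """centre of the held dish's lid in tool mm, from its outline in the wrist view"""
    w=grab("wrist",name);s=w[1];gr=cv2.medianBlur(cv2.cvtColor(w[0]["frame"],cv2.COLOR_BGR2GRAY),5)
    R=Ro.from_euler("xyz",s["tool_rot"]).as_matrix();z=s["position"][2]+.009
    c=cv2.HoughCircles(gr,cv2.HOUGH_GRADIENT,1.5,60,param1=80,param2=30,minRadius=48,maxRadius=72)
    for x in (c[0][:3] if c is not None else []): print("held",x,(R.T@(plane(*w,x[:2],z)-s["position"])*1000).round(1))
    print("grip",s["grip_width"],s["finger_force"],s["force"].round(1))
E
python3 - <<'E'
from h import *
held("d5")
delta([.4375,-.032,.123],-7)
E
```

```text
held [287.25 246.75  57.9 ] [ 9.1  1.3 -9. ]
held [443.25 116.25  49.05] [68.8 70.1 -8.9]
held [156.75 273.75  67.8 ] [ -6.4 -62.2  -9.1]
grip 0.05699849232072916 47.85502552986145 [-0.1 -0.5 -0.8]
t 21.15 shift [ 31.28 -18.57   0.19] wz 0.01242131179884609 heading -6.99 tilt [ 0. -0. -1.] q7 0.33 pos [ 0.5838 -0.365   0.1249]
```

```bash
python3 - <<'E'
import cv2,numpy as np
a=cv2.imread("pics/d3.png",0);b=cv2.imread("pics/d5.png",0)
T=a[195:260,225:345]
r=cv2.matchTemplate(b,T,cv2.TM_CCOEFF_NORMED)[150:240,200:250];print(cv2.minMaxLoc(r))
print(a[180:215,285].tolist());print(b[165:215,285].tolist())
E
```

```text
(-0.1243210881948471, 0.9798323512077332, (25, 89), (25, 40))
[134, 133, 135, 134, 134, 134, 133, 134, 133, 134, 134, 134, 133, 133, 134, 133, 132, 114, 93, 81, 77, 78, 95, 129, 139, 145, 154, 156, 155, 154, 154, 154, 154, 155, 154]
[136, 136, 136, 135, 137, 137, 136, 137, 136, 136, 136, 136, 136, 137, 137, 138, 137, 138, 137, 138, 138, 138, 137, 137, 137, 136, 137, 133, 104, 89, 81, 80, 91, 134, 145, 152, 161, 163, 162, 162, 162, 163, 162, 163, 163, 163, 163, 163, 162, 163]
```

Emit:
servo_tool(
  plan=[
    [5,4,-2.5,-1,0,0,0],
    [5,8,-5,-2,0,0,0],
    [5,12,-7.5,-2,0,0,0],
    [5,16,-10,-2,0,0,0],
    [5,20,-12.5,-2,0,0,0],
    [5,24,-15,-1,0,0,0],
    [5,28,-17.5,0,0,0,0],
    [5,31.3,-18.6,0.2,0,0,0],
    [5,31.3,-18.6,0.2,0,0,0],
    [5,31.3,-18.6,0.2,0,0,0],
  ],
)

```text
clock: 22.15
position: [0.4371, -0.0313, 0.1224]
tool_rot: [-3.141, 0.0, 1.451]
force: [0.6, -0.5, -0.2]
grip_width: 0.0573
finger_force: 48.0
```

```bash
python3 - <<'E'
from h import *
nest("n3")
delta([.4505,.043,.06],-7)
E
```

```text
t 22.2 shift [8.01 0.3  0.25] wz 0.029056152818242253 heading -6.97 tilt [-8.e-04 -2.e-04 -1.e+00] q7 -0.23 pos [ 0.4373 -0.0321  0.1225]
grip 0.05730489492737166 47.9818993806839
(246, 58, 87, 84) [0.4495 0.0474] 0.0321
red (433, 77, 44, 59) [array([546.7,  33.7]), array([39.3, 24. ]), np.float64(25.6)]
t 22.2 shift [7.62 0.4  6.25] wz 0.029056152818242253 heading -6.97 tilt [-8.e-04 -2.e-04 -1.e+00] q7 -0.23 pos [ 0.4373 -0.0321  0.1225]
```

View pics/n3.png

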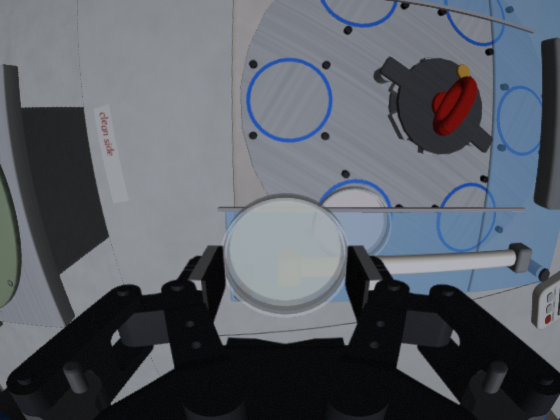

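The turntable moved one notch: dish A is now under the guard at (355,225) and an empty nest is at the front at (289,100). Placing dish B.

Emit:
servo_tool(
  plan=[
    [5,4,0.3,0,0,0,0],
    [5,7.6,0.4,0,0,0,0],
    [5,7.6,0.4,3,0,0,0],
    [5,7.6,0.4,5,0,0,0],
    [5,7.6,0.4,6.5,0,0,0],
    [5,7.6,0.4,6.5,0,0,0],
  ],
)

```text
clock: 22.8
position: [0.4499, 0.0419, 0.0562]
tool_rot: [-3.139, 0.001, 1.447]
force: [0.3, 0.3, 0.1]
grip_width: 0.0571
finger_force: 48.0
```

```bash
python3 -c "
from h import *
delta([.4505,.043,.027],-7)"
```

```text
t 22.8 shift [0.12 0.05 2.92] wz -0.07762795376575582 heading -7.08 tilt [-3.1e-03 -9.0e-04 -1.0e+00] q7 -0.42 pos [0.4499 0.0419 0.0562]
```

Emit:
servo_tool(
  plan=[
    [5,0.05,0.05,1.2,0,0,0],
    [5,0.05,0.05,2,0,0,0],
    [5,0.05,0.05,2.6,0,0,0],
    [5,0.05,0.05,2.9,0,0,0],
    [5,0.05,0.05,2.9,0,0,0],
    [5,0.05,0.05,2.9,0,0,0],
  ],
)

```text
clock: 23.4
position: [0.4511, 0.0435, 0.0292]
tool_rot: [3.142, 0.0, 1.449]
force: [-3.5, 0.3, 10.3]
grip_width: 0.057
finger_force: 50.5
```

Emit:
servo_tool(
  plan=[
    [7.2,0,0,-0.1,0,0,0],
    [7.2,0,0,-0.1,0,0,0],
    [7.2,0,0,-0.1,0,0,0],
    [7.2,0,0,-2,0,0,0],
    [7.2,0,0,-6,0,0,0],
    [7.2,-3.5,0,-10,0,0,0],
    [7.2,-7,0,-11,0,0,0],
    [7.2,-7,0,-11,0,0,0],
    [7.2,-7,0,-11,0,0,0],
  ],
)

```text
clock: 24.3
position: [0.4428, -0.0264, 0.1391]
tool_rot: [3.141, -0.0, 1.447]
force: [-0.0, 0.1, -0.2]
grip_width: 0.0717
finger_force: 0.0
```

```bash
python3 - <<'E'
from h import *
nest("n4")
dish(z=.036,at=(.45,.0465))
delta([.5554,.0372,.14],-37)
f=cv2.imread("pics/n4.png");c=f[30:180,200:500]
E
```

```text
t 24.35 shift [ 7.29 -0.16  1.87] wz -0.0012209352150591712 heading -7.0 tilt [-0.e+00  3.e-04 -1.e+00] q7 -0.25 pos [ 0.4427 -0.0256  0.1387]
grip 0.0716985789387909 0.0
red (416, 86, 41, 55) [array([546.5,  35.4]), array([41.6, 22.4]), np.float64(37.5)]
[285.8 113.2  33.8] [0.4518 0.0431 0.036 ]
t 24.4 shift [ 7.55 10.45 -0.16] wz 30.059392443312817 heading -6.94 tilt [-7.e-04  3.e-04 -1.e+00] q7 -0.25 pos [ 0.4426 -0.0251  0.1384]
```

```bash
python3 - <<'E'
import cv2
f=cv2.imread("pics/n4.png")[50:180,210:370];cv2.imwrite("pics/n4c.png",cv2.resize(f,None,fx=3,fy=3))
E
```

```text
(no output)
```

View pics/n4c.png

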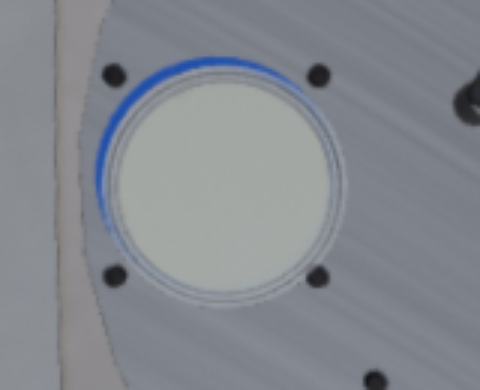

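Emit:
servo_tool(
  plan=[
    [4,5,5,0,0,0,8],
    [4,7.5,10.4,0,0,0,16],
    [4,7.5,10.4,0,0,0,24],
    [4,7.5,10.4,0,0,0,30],
    [4,7.5,10.4,0,0,0,30],
    [4,7.5,10.4,0,0,0,30],
    [4,7.5,10.4,0,0,0,30],
  ],
)

```text
clock: 25.1
position: [0.5545, 0.0359, 0.1387]
tool_rot: [-3.141, 0.0, 0.928]
force: [-0.4, 0.6, 0.4]
grip_width: 0.0402
finger_force: 0.0
```

```bash
python3 - <<'E'
from h import *
delta([.5554,.0372,.064],-37.2)
E
```

```text
t 25.1 shift [0.16 0.   7.47] wz 0.3749605222571972 heading -36.83 tilt [-7.e-04 -0.e+00 -1.e+00] q7 -0.77 pos [0.5545 0.0359 0.1387]
```

Dish B lies flat, pushed up against its lower-right peg. It touched down at floor height, so it is in the nest, about 3.5 mm off centre. Gripping the ring.

Emit:
servo_tool(
  plan=[
    [4,0.1,0,3,0,0,0.3],
    [4,0.1,0,6,0,0,0.3],
    [4,0.1,0,7.4,0,0,0.3],
    [4,0.1,0,7.4,0,0,0.3],
    [0.3,0.1,0,7.4,0,0,0.3],
    [0.3,0.1,0,7.4,0,0,0.3],
    [0.3,0.1,0,7.4,0,0,0.3],
    [0.3,0.1,0,7.4,0,0,0.3],
  ],
  force=80,
)

```text
clock: 25.9
position: [0.5555, 0.0373, 0.0663]
tool_rot: [-3.141, -0.001, 0.921]
force: [-6.7, 2.8, 10.5]
grip_width: 0.0081
finger_force: 81.9
```

Emit:
servo_tool(
  plan=[
    [0.3,0,0,-0.5,0,0,0],
    [0.3,0,0,-1,0,0,0],
    [0.3,0,0,-1.4,0,0,0],
    [0.3,0,0,-1.4,0,0,0],
    [0.3,0,0,-1.4,0,0,0],
  ],
)

```text
clock: 26.4
position: [0.5553, 0.0372, 0.0793]
tool_rot: [-3.141, -0.0, 0.921]
force: [-1.8, 4.8, -11.6]
grip_width: 0.008
finger_force: 81.1
```

Emit:
servo_tool(
  plan=[
    [0.3,0,0,0,0,0,-3],
    [0.3,0,0,0,0,0,-8],
    [0.3,0,0,0,0,0,-14],
    [0.3,0,0,0,0,0,-20],
    [0.3,0,0,0,0,0,-26],
    [0.3,0,0,0,0,0,-32],
    [0.3,0,0,0,0,0,-38],
    [0.3,0,0,0,0,0,-44],
    [0.3,0,0,0,0,0,-50],
    [0.3,0,0,0,0,0,-55],
  ],
)

```text
clock: 27.4
position: [0.5535, 0.0375, 0.0785]
tool_rot: [-3.138, -0.001, 1.885]
force: [-12.3, 9.2, -11.0]
grip_width: 0.0079
finger_force: 80.9
```

Emit:
servo_tool(
  plan=[
    [0.3,0,0,0,0,0,-4],
    [0.3,0,0,0,0,0,-5],
    [0.3,0,0,0,0,0,-5],
    [0.3,0,0,0,0,0,-5],
  ],
)

```text
clock: 27.8
position: [0.5533, 0.0374, 0.0784]
tool_rot: [-3.138, -0.002, 1.968]
force: [-12.4, 8.7, -11.9]
grip_width: 0.0084
finger_force: 80.9
```

```bash
python3 - <<'E'
from h import *
delta([.5554,.0372,.066],23);print(bot.observe()["force"])
E
```

```text
t 27.8 shift [-0.11  0.19  1.24] wz -0.22873629585265576 heading 22.77 tilt [-4.4e-03  2.0e-04 -1.0e+00] q7 0.02 pos [0.5533 0.0374 0.0784]
[-12.40470189   8.70059976 -11.92741576]
```

Emit:
servo_tool(
  plan=[
    [0.3,0.1,-0.1,0.7,0,0,0],
    [0.3,0.1,-0.1,1.3,0,0,0],
    [0.3,0.1,-0.1,1.4,0,0,0],
    [0.3,0.1,-0.1,1.4,0,0,0],
  ],
)

```text
clock: 28.2
position: [0.5534, 0.0376, 0.0663]
tool_rot: [-3.14, -0.0, 1.968]
force: [-15.1, 5.1, 19.3]
grip_width: 0.0077
finger_force: 85.2
```

Emit:
servo_tool(
  plan=[
    [4,0,0,0,0,0,0],
    [4,0,0,0,0,0,0],
    [4,0,0,-5,0,0,0],
    [4,0,0,-9,0,0,5],
    [8.5,0,0,-12,0,0,13],
    [8.5,0,0,-12,0,0,21],
    [8.5,0,0,-12,0,0,30],
    [8.5,0,0,-12,0,0,30],
  ],
)

```text
clock: 29.0
position: [0.5548, 0.037, 0.1856]
tool_rot: [3.14, 0.0, 1.44]
force: [0.6, 1.0, -0.5]
grip_width: 0.0849
finger_force: 0.0
```

```bash
python3 - <<'E'
from h import *
delta([.483,-.39,.16],-7)
E
```

```text
t 29.0 shift [-43.27  -1.56   2.57] wz -0.4762418855322039 heading -7.48 tilt [ 1.5e-03 -4.0e-04 -1.0e+00] q7 -0.38 pos [0.5548 0.037  0.1856]
```

Emit:
servo_tool(
  plan=[
    [8,-5,-0.1,0,0,0,-0.5],
    [8,-10,-0.3,0,0,0,-0.5],
    [8,-15,-0.5,0,0,0,-0.5],
    [8,-20,-0.7,0,0,0,-0.5],
    [8,-25,-0.9,0,0,0,-0.5],
    [8,-30,-1.1,0.5,0,0,-0.5],
    [8,-35,-1.3,1.5,0,0,-0.5],
    [8,-40,-1.5,2.5,0,0,-0.5],
    [8,-43.2,-1.5,2.5,0,0,-0.5],
    [8,-43.2,-1.5,2.5,0,0,-0.5],
  ],
)

```text
clock: 30.0
position: [0.4821, -0.395, 0.1593]
tool_rot: [-3.141, 0.002, 1.451]
force: [-0.6, 0.4, -0.6]
grip_width: 0.08
finger_force: 0.0
```

Emit:
servo_tool(
  plan=[
    [8,0,0,0,0,0,0],
    [8,0,0,0,0,0,0],
  ],
)

```text
clock: 30.2
position: [0.4851, -0.3884, 0.1599]
tool_rot: [3.141, -0.001, 1.456]
force: [-0.6, 1.6, 0.4]
grip_width: 0.08
finger_force: 0.0
```

```bash
python3 - <<'E'
from h import *
dish(name="d6",at=(.486,-.391))
delta([.4855,-.391,.005],-7)
E
```

```text
[281.2 194.2  28.4] [ 0.4815 -0.3909  0.014 ]
t 30.25 shift [-0.27  0.05 15.51] wz 0.3941408066328336 heading -6.61 tilt [ 3.e-04  3.e-04 -1.e+00] q7 0.42 pos [ 0.4853 -0.3883  0.1601]
```

Emit:
servo_tool(
  plan=[
    [8,-0.2,-0.1,4,0,0,0.4],
    [8,-0.2,-0.1,8,0,0,0.4],
    [8,-0.2,-0.1,12,0,0,0.4],
    [8,-0.2,-0.1,14.5,0,0,0.4],
    [8,-0.2,-0.1,15.4,0,0,0.4],
    [8,-0.2,-0.1,15.4,0,0,0.4],
    [8,-0.2,-0.1,15.4,0,0,0.4],
  ],
)

```text
clock: 30.95
position: [0.4843, -0.3914, 0.0073]
tool_rot: [3.14, 0.001, 1.446]
force: [-0.1, 0.5, 0.5]
grip_width: 0.08
finger_force: 0.0
```

Emit:
servo_tool(
  plan=[
    [5,0,0,0,0,0,0],
    [5,0,0,0,0,0,0],
    [5,0,0,0,0,0,0],
    [5,0,0,0,0,0,0],
    [5,0,0,-2,0,0,0],
    [5,0,0,-5,0,0,0],
    [5,0,0,-9,0,0,0],
    [5,0,0,-12,0,0,0],
    [5,0,0,-12,0,0,0],
    [5,0,0,-12,0,0,0],
  ],
  force=45,
)

```text
clock: 31.95
position: [0.4838, -0.3916, 0.1272]
tool_rot: [3.14, 0.001, 1.445]
force: [-0.8, -0.1, -1.1]
grip_width: 0.0498
finger_force: 0.0
```

```bash
python3 - <<'E'
from h import *
held("d7")
a=cv2.imread("pics/d3.png",0);b=cv2.imread("pics/d7.png",0)
r=cv2.matchTemplate(b,a[195:260,225:345],cv2.TM_CCOEFF_NORMED)[150:240,200:250];print(cv2.minMaxLoc(r),"ref 45")
delta([.4375,-.032,.123],-7)
E
```

```text
grip 0.049834545259301415 0.0 [-0.8 -0.1 -1.1]
(-0.21306072175502777, 0.5297299027442932, (0, 65), (8, 9)) ref 45
t 32.0 shift [35.07 -9.04  0.29] wz -0.18287177386142162 heading -7.18 tilt [ 2.e-04 -2.e-04 -1.e+00] q7 0.41 pos [ 0.4833 -0.3912  0.126 ]
```

View pics/d7.png

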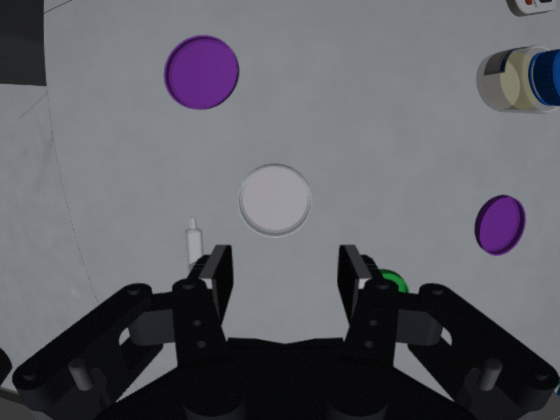

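The dish is still on the bench at (275,200), so the grip slipped off. Measuring it again and regripping lower.

```bash
python3 - <<'E'
from h import *
w=grab("wrist");P=plane(*w,(275,200),.014);print(P)
dish(at=P[:2])
delta([P[0],P[1],.003],-7)
E
```

```text
[ 0.47547336 -0.39007093  0.014     ]
[276.8 197.2  33. ] [ 0.4769 -0.3876  0.014 ]
t 32.1 shift [-0.02 -0.75 12.21] wz -0.17999463950076233 heading -7.18 tilt [-1.1e-03  8.0e-04 -1.0e+00] q7 0.41 pos [ 0.483  -0.3909  0.1251]
```

Emit:
servo_tool(
  plan=[
    [8.5,0,-0.7,3,0,0,0],
    [8.5,0,-0.7,7,0,0,0],
    [8.5,0,-0.7,10.5,0,0,0],
    [8.5,0,-0.7,12.1,0,0,0],
    [8.5,0,-0.7,12.1,0,0,0],
    [8.5,0,-0.7,12.1,0,0,0],
  ],
)

```text
clock: 32.7
position: [0.4768, -0.3907, 0.0056]
tool_rot: [3.141, 0.0, 1.445]
force: [0.5, -0.2, 1.4]
grip_width: 0.085
finger_force: 0.0
```

Emit:
servo_tool(
  plan=[
    [5,0,0,0,0,0,0],
    [5,0,0,0,0,0,0],
    [5,0,0,0,0,0,0],
    [5,0,0,0,0,0,0],
    [5,0,0,0,0,0,0],
  ],
  force=50,
)

```text
clock: 33.2
position: [0.4773, -0.391, 0.0071]
tool_rot: [3.14, 0.001, 1.445]
force: [-4.3, 3.6, 21.6]
grip_width: 0.0572
finger_force: 48.7
```

Gripped.

Emit:
servo_tool(
  plan=[
    [5,0,0,-2,0,0,0],
    [5,0,0,-5,0,0,0],
    [5,0,0,-9,0,0,0],
    [5,0,0,-12,0,0,0],
    [5,0,0,-12,0,0,0],
    [5,0,0,-12,0,0,0],
  ],
)

```text
clock: 33.8
position: [0.4768, -0.3907, 0.1261]
tool_rot: [3.14, 0.001, 1.445]
force: [0.1, -0.2, -0.8]
grip_width: 0.057
finger_force: 53.1
```

```bash
python3 - <<'E'
from h import *
held("d8")
a=cv2.imread("pics/d3.png",0);b=cv2.imread("pics/d8.png",0)
r=cv2.matchTemplate(b,a[195:260,225:345],cv2.TM_CCOEFF_NORMED)[150:240,200:250];print(cv2.minMaxLoc(r),"ref 25,45")
delta([.4375,-.032,.123],-7)
E
```

```text
held [281.25 257.25  59.4 ] [ 3.9 -1.4 -9. ]
held [210.75 366.75  49.2 ] [-65.1 -41.1  -9. ]
held [423.75 231.75  61.2 ] [15.4 65.  -8.9]
grip 0.05695917503557295 53.09192955493927 [ 0.1 -0.2 -0.8]
(-0.10132148861885071, 0.9817143678665161, (49, 70), (25, 45)) ref 25,45
t 33.85 shift [35.06 -8.34  0.19] wz -0.18332748169135016 heading -7.18 tilt [ 2.e-04 -2.e-04 -1.e+00] q7 0.42 pos [ 0.4764 -0.3903  0.125 ]
```

Emit:
servo_tool(
  plan=[
    [5,4.5,-1.1,-1,0,0,0],
    [5,9,-2.2,-2,0,0,0],
    [5,13.5,-3.3,-2,0,0,0],
    [5,18,-4.4,-2,0,0,0],
    [5,22.5,-5.5,-2,0,0,0],
    [5,27,-6.6,-1,0,0,0],
    [5,31.5,-7.7,0,0,0,0],
    [5,35,-8.3,0.2,0,0,0],
    [5,35,-8.3,0.2,0,0,0],
    [5,35,-8.3,0.2,0,0,0],
  ],
)

```text
clock: 34.85
position: [0.4375, -0.0322, 0.1223]
tool_rot: [-3.14, 0.0, 1.447]
force: [0.2, -0.9, 0.0]
grip_width: 0.0569
finger_force: 53.2
```

```bash
python3 - <<'E'
from h import *
nest("n5")
delta([.4495,.046,.06],-7)
E
```

```text
t 34.9 shift [8.1  0.23 0.24] wz -0.1758765311851107 heading -7.18 tilt [-1.1e-03 -3.0e-04 -1.0e+00] q7 -0.26 pos [ 0.4376 -0.0331  0.1224]
grip 0.05689703828002477 53.19301664829254
(245, 57, 86, 84) [0.4494 0.0476] 0.0321
red (432, 70, 44, 66) [array([546.8,  33.9]), array([27.2, 38.2]), np.float64(54.2)]
t 34.9 shift [8.   0.2  6.24] wz -0.1758765311851107 heading -7.18 tilt [-1.1e-03 -3.0e-04 -1.0e+00] q7 -0.26 pos [ 0.4376 -0.0331  0.1224]
```

Emit:
servo_tool(
  plan=[
    [5,4,0.2,0,0,0,0],
    [5,8,0.2,0,0,0,0],
    [5,8,0.2,3,0,0,0],
    [5,8,0.2,5,0,0,0],
    [5,8,0.2,6.5,0,0,0],
    [5,8,0.2,6.5,0,0,0],
    [5,8,0.2,6.5,0,0,0],
  ],
)

```text
clock: 35.6
position: [0.45, 0.0454, 0.058]
tool_rot: [-3.141, 0.0, 1.444]
force: [-0.2, 0.9, -0.8]
grip_width: 0.0568
finger_force: 53.2
```

```bash
python3 -c "
from h import *
delta([.4495,.046,.028],-7)"
```

```text
t 35.6 shift [ 0.05 -0.05  3.  ] wz -0.27222721864598043 heading -7.27 tilt [-6.e-04 -4.e-04 -1.e+00] q7 -0.47 pos [0.45   0.0454 0.058 ]
```

Emit:
servo_tool(
  plan=[
    [5,0,0,1.2,0,0,0],
    [5,0,0,2,0,0,0],
    [5,0,0,2.6,0,0,0],
    [5,0,0,2.9,0,0,0],
    [5,0,0,2.9,0,0,0],
    [5,0,0,2.9,0,0,0],
  ],
)

```text
clock: 36.2
position: [0.4498, 0.0464, 0.0292]
tool_rot: [-3.141, 0.0, 1.445]
force: [-5.5, -0.1, 16.5]
grip_width: 0.0568
finger_force: 57.6
```

Emit:
servo_tool(
  plan=[
    [7.2,0,0,-0.1,0,0,0],
    [7.2,0,0,-0.1,0,0,0],
    [7.2,0,0,-0.1,0,0,0],
    [7.2,0,0,-2,0,0,0],
    [7.2,0,0,-6,0,0,0],
    [7.2,-3.5,0,-10,0,0,0],
    [7.2,-7,0,-11,0,0,0],
    [7.2,-7,0,-11,0,0,0],
    [7.2,-7,0,-11,0,0,0],
  ],
)

```text
clock: 37.1
position: [0.4412, -0.0237, 0.1391]
tool_rot: [3.141, -0.0, 1.443]
force: [-0.3, 0.4, -0.2]
grip_width: 0.0722
finger_force: 0.0
```

```bash
python3 - <<'E'
from h import *
nest("n6")
dish(z=.036,at=(.45,.0465))
delta([.5548,.0374,.14],23)
E
```

```text
t 37.15 shift [7.04 0.   1.87] wz -0.20925522926435747 heading -7.21 tilt [-1.e-04  2.e-04 -1.e+00] q7 -0.28 pos [ 0.4412 -0.0229  0.1387]
grip 0.07216061251648934 0.0
red (418, 85, 40, 61) [array([547.4,  34.4]), array([25.8, 39.1]), np.float64(51.8)]
[284.2 114.8  34.2] [0.4493 0.0448 0.036 ]
[296.2  59.2  45.9] [0.4634 0.0859 0.036 ]
t 37.2 shift [ 7.35 10.54 -0.16] wz -30.146477168841216 heading -7.15 tilt [-7.e-04  2.e-04 -1.e+00] q7 -0.28 pos [ 0.441  -0.0224  0.1384]
```

Dish C is in its nest at (.4493,.0448). On to the ring, with the pinch at a heading of 23°.

Emit:
servo_tool(
  plan=[
    [4,5,5,0,0,0,-8],
    [4,7.3,10.4,0,0,0,-16],
    [4,7.3,10.4,0,0,0,-24],
    [4,7.3,10.4,0,0,0,-30],
    [4,7.3,10.4,0,0,0,-30],
    [4,7.3,10.4,0,0,0,-30],
    [4,7.3,10.4,0,0,0,-30],
  ],
)

```text
clock: 37.9
position: [0.553, 0.0364, 0.1387]
tool_rot: [-3.141, -0.0, 1.967]
force: [-0.7, -0.5, -0.4]
grip_width: 0.0401
finger_force: 0.0
```

```bash
python3 - <<'E'
from h import *
delta([.5544,.0374,.064],22.8)
E
```

```text
t 37.9 shift [0.03 0.17 7.47] wz -0.12203625453784639 heading 22.68 tilt [-6.e-04 -2.e-04 -1.e+00] q7 0.06 pos [0.553  0.0364 0.1387]
```

Emit:
servo_tool(
  plan=[
    [4,0,0.1,3,0,0,0],
    [4,0,0.1,6,0,0,0],
    [4,0,0.1,7.4,0,0,0],
    [4,0,0.1,7.4,0,0,0],
    [0.3,0,0.1,7.4,0,0,0],
    [0.3,0,0.1,7.4,0,0,0],
    [0.3,0,0.1,7.4,0,0,0],
    [0.3,0,0.1,7.4,0,0,0],
  ],
  force=80,
)

```text
clock: 38.7
position: [0.5539, 0.0362, 0.0663]
tool_rot: [-3.141, 0.001, 1.968]
force: [-9.8, -1.1, 13.5]
grip_width: 0.008
finger_force: 78.5
```

Emit:
servo_tool(
  plan=[
    [0.3,0,0,-0.5,0,0,0],
    [0.3,0,0,-1,0,0,0],
    [0.3,0,0,-1.4,0,0,0],
    [0.3,0,0,-1.4,0,0,0],
    [0.3,0,0,-1.4,0,0,0],
  ],
)

```text
clock: 39.2
position: [0.5537, 0.0363, 0.079]
tool_rot: [-3.14, 0.0, 1.969]
force: [-4.1, -2.8, -11.9]
grip_width: 0.0083
finger_force: 77.9
```

Emit:
servo_tool(
  plan=[
    [0.3,0,0,0,0,0,-3],
    [0.3,0,0,0,0,0,-8],
    [0.3,0,0,0,0,0,-14],
    [0.3,0,0,0,0,0,-20],
    [0.3,0,0,0,0,0,-26],
    [0.3,0,0,0,0,0,-32],
    [0.3,0,0,0,0,0,-38],
    [0.3,0,0,0,0,0,-44],
    [0.3,0,0,0,0,0,-50],
    [0.3,0,0,0,0,0,-55],
  ],
)

```text
clock: 40.2
position: [0.5534, 0.0358, 0.0787]
tool_rot: [-3.14, -0.002, 2.932]
force: [-6.9, -3.6, -11.4]
grip_width: 0.0081
finger_force: 77.9
```

Emit:
servo_tool(
  plan=[
    [0.3,0,0,0,0,0,-4],
    [0.3,0,0,0,0,0,-5],
    [0.3,0,0,0,0,0,-5],
    [0.3,0,0,0,0,0,-5],
  ],
)

```text
clock: 40.6
position: [0.5534, 0.0358, 0.0787]
tool_rot: [-3.14, -0.002, 3.015]
force: [-4.9, -3.1, -11.2]
grip_width: 0.0081
finger_force: 78.0
```

```bash
python3 - <<'E'
from h import *
delta([.5554,.0372,.066],83);print(bot.observe()["force"])
E
```

```text
t 40.6 shift [-0.19  0.17  1.27] wz -0.2265827708843915 heading 82.77 tilt [-0.0022 -0.0013 -1.    ] q7 0.86 pos [0.5534 0.0358 0.0787]
[ -4.8783628   -3.14914531 -11.17370308]
```

Emit:
servo_tool(
  plan=[
    [0.3,0,0,0.7,0,0,0],
    [0.3,0,0,1.3,0,0,0],
    [0.3,0,0,1.3,0,0,0],
    [0.3,0,0,1.3,0,0,0],
  ],
)

```text
clock: 41.0
position: [0.5535, 0.0358, 0.0664]
tool_rot: [-3.14, -0.001, 3.015]
force: [-10.9, -4.5, 2.9]
grip_width: 0.0082
finger_force: 79.8
```

Emit:
servo_tool(
  plan=[
    [4,0,0,0,0,0,0],
    [4,0,0,0,0,0,0],
    [4,0,0,-5,0,0,0],
    [4,0,0,-9,0,0,8],
    [4,0,0,-13,0,0,16],
    [4,0,0,-17,0,0,24],
    [4,0,0,-20,0,0,32],
    [4,0,0,-20,0,0,40],
    [4,0,0,-20,0,0,48],
    [4,0,0,-20,0,0,56],
  ],
)

```text
clock: 42.0
position: [0.5549, 0.037, 0.267]
tool_rot: [3.139, 0.001, 2.033]
force: [0.0, 0.1, 0.0]
grip_width: 0.0397
finger_force: 0.0
```

Emit:
servo_tool(
  plan=[
    [4,-5,0,0,0,0,8],
    [4,-10,0,0,0,0,16],
    [4,-13,0,0,0,0,24],
    [4,-13,0,0,0,0,34],
    [4,-13,0,0,0,0,34],
    [4,-13,0,0,0,0,34],
  ],
)

```text
clock: 42.6
position: [0.6132, -0.0783, 0.2664]
tool_rot: [3.141, -0.0, 1.45]
force: [0.7, 1.0, 1.1]
grip_width: 0.0402
finger_force: 0.0
```

```bash
python3 - <<'E'
from h import *
a,s=grab("wrist","f1");b,_=grab("scene","f2")
delta([.4826,.3408,.2],-14)
cv2.imwrite("pics/f.png",np.hstack([a["frame"][:,20:420],b["frame"][:,140:540]]))
E
```

```text
t 42.7 shift [ 40.04 -18.     6.63] wz 7.093656319191126 heading -6.91 tilt [ 7.e-04  2.e-04 -1.e+00] q7 -0.18 pos [ 0.6131 -0.0784  0.2663]
```

View pics/f.png

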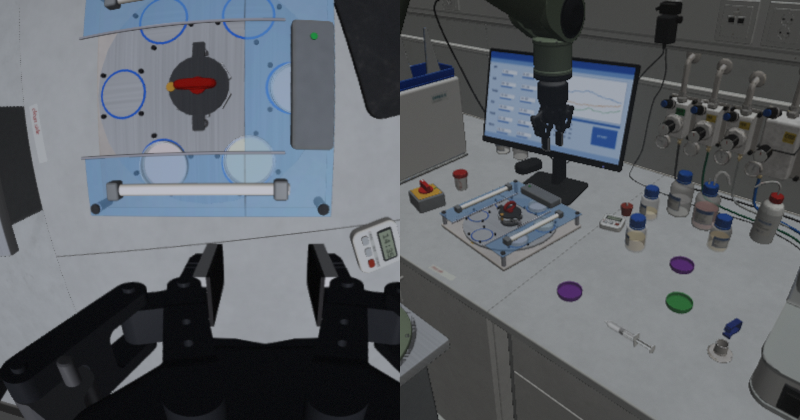

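All three dishes lie under the guard, at left-panel (165,165), (248,160) and (283,88). The front nest at (123,93) is empty, the ring is aligned, and no clear dish is left on the bench. Next, the isolator back on.

Emit:
servo_tool(
  plan=[
    [5,4.5,-2,0,0,0,7.6],
    [5,9,-4,0,0,0,7.6],
    [5,13.5,-6,0,0,0,7.6],
    [5,18,-8,0,0,0,7.6],
    [5,22.5,-10,0,0,0,7.6],
    [5,27,-12,0,0,0,7.6],
    [5,31.5,-14,2,0,0,7.6],
    [5,36,-16,4,0,0,7.6],
    [5,40,-18,8,0,0,7.6],
    [5,40,-18,12,0,0,7.6],
  ],
)

```text
clock: 43.7
position: [0.483, 0.3455, 0.1486]
tool_rot: [3.14, -0.006, 1.321]
force: [1.6, 0.3, 0.2]
grip_width: 0.0499
finger_force: 0.0
```

Emit:
servo_tool(
  plan=[
    [5,0,0,0,0,0,0],
    [5,0,0,0,0,0,0],
    [5,0,0,0,0,0,0],
  ],
)

```text
clock: 44.0
position: [0.4859, 0.3394, 0.1497]
tool_rot: [3.14, -0.002, 1.312]
force: [-0.3, -0.9, 0.1]
grip_width: 0.0503
finger_force: 0.0
```

```bash
python3 - <<'E'
from h import *
delta([.4832,.3415,.0605],-14.6)
E
```

```text
t 44.0 shift [ 0.12 -0.34  8.92] wz -0.20409747055731486 heading -14.8 tilt [ 0.0023  0.0013 -1.    ] q7 -1.14 pos [0.4859 0.3394 0.1497]
```

Emit:
servo_tool(
  plan=[
    [5,0.1,-0.3,4,0,0,0],
    [5,0.1,-0.3,7,0,0,0],
    [5,0.1,-0.3,8.9,0,0,0],
    [5,0.1,-0.3,8.9,0,0,0],
    [0.5,0.1,-0.3,8.9,0,0,0],
    [0.5,0.1,-0.3,8.9,0,0,0],
    [0.5,0.1,-0.3,8.9,0,0,0],
    [0.5,0.1,-0.3,8.9,0,0,0],
  ],
  force=50,
)

```text
clock: 44.8
position: [0.4829, 0.3418, 0.0605]
tool_rot: [3.14, -0.002, 1.312]
force: [-1.0, -2.2, 13.0]
grip_width: 0.0128
finger_force: 50.4
```

Emit:
servo_tool(
  plan=[
    [0.5,0,0,0,0,0,8],
    [0.5,0,0,0,0,0,16],
    [0.5,0,0,0,0,0,24],
    [0.5,0,0,0,0,0,32],
    [0.5,0,0,0,0,0,40],
    [0.5,0,0,0,0,0,48],
    [0.5,0,0,0,0,0,56],
    [0.5,0,0,0,0,0,64],
    [0.5,0,0,0,0,0,72],
    [0.5,0,0,0,0,0,80],
  ],
)

```text
clock: 45.8
position: [0.4825, 0.3424, 0.0605]
tool_rot: [-3.139, -0.001, -0.089]
force: [-3.6, -0.2, 13.2]
grip_width: 0.0129
finger_force: 50.4
```

Emit:
servo_tool(
  plan=[
    [0.5,0,0,0,0,0,6],
    [0.5,0,0,0,0,0,10],
    [0.5,0,0,0,0,0,10],
    [0.5,0,0,0,0,0,10],
    [5,0,0,0,0,0,10],
    [5,0,0,0,0,0,10],
    [5,0,0,-5,0,0,10],
    [5,0,0,-10,0,0,10],
    [5,0,0,-12,0,0,10],
    [5,0,0,-12,0,0,10],
  ],
)

```text
clock: 46.8
position: [0.4832, 0.3423, 0.1822]
tool_rot: [-3.137, -0.003, -0.258]
force: [0.0, 0.1, 0.3]
grip_width: 0.0497
finger_force: 0.0
```

```bash
python3 - <<'E'
from h import *
delta([.4826,.3408,.2])
w=grab("wrist","iso3");cv2.imwrite("pics/iso3c.png",w[0]["frame"])
f=w[0]["frame"];h=cv2.cvtColor(f,cv2.COLOR_BGR2HSV);h[...,0]=(h[...,0].astype(int)+90)%180
m=cv2.inRange(h,(82,140,60),(98,255,255));c,_=cv2.findContours(m,0,1)
for x in c:
  if cv2.contourArea(x)>60:
    r=cv2.minAreaRect((wpts(*w,x,.08)*1000).astype(np.float32));print(cv2.boundingRect(x),np.round(r[0]),np.round(r[1]),r[2])
E
```

```text
t 46.8 shift [-0.02  0.16 -1.78] wz None heading -104.79 tilt [ 0.0039  0.004  -1.    ] q7 -2.4 pos [0.4832 0.3423 0.1822]
(259, 169, 55, 70) [485. 338.] [52. 42.] 17.13568115234375
(553, 52, 7, 26) [555.  51.] [10. 26.] 71.71696472167969
(216, 6, 60, 56) [621. 336.] [45. 45.] 75.3832015991211
```

View pics/iso3c.png

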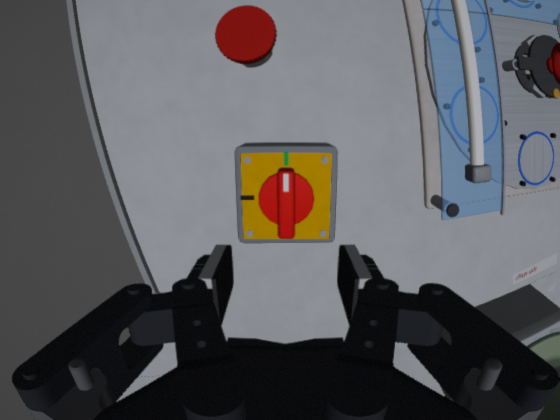

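The bar points at the green mark (286,158), so the isolator is on, and the gripper is clear of everything.

```bash
python3 -c "
from workcell import bot
print(bot.job_done())"
```

```text
the job is handed in; nothing more can be done
None
```

The job is handed in at about 47 s: the three dishes on the bench are in nests under the guard with the front nest empty, the index ring is down, the isolator is on again and the gripper is clear; no verdict came back.

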